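# Charge and close the mill jar

### The arm

A 6-joint arm with a two-finger parallel gripper is mounted at the origin on the work surface. World frame = base frame: x ahead of the robot, y to its left, z up, the work surface at z = 0. Lengths are in mm, angles in rad, forces in N, time in s.
With the tool pointing down it reaches from about 275 to 1000 mm from the base axis. Payload 8.4 kg.
Tool frame: the origin (TCP) lies between the finger pads; the fingertips stand r.tips_ahead ahead of it and the grasp point (between the pads) lies 6 mm ahead of it (r.tips_ahead is the distance from the TCP to the fingertips, in mm); z points along the fingers, y is the line along which they close (so a half turn about z gives the same grasp; the last joint's range is limited). The gripper opens to 85 mm and grips with 20 to 120 N. Pads are 22 mm wide; open, the fingers measure 114 mm over their backs; the gripper's body (76 mm by 85 mm) begins 54 mm behind the grasp point. The pads swing forward as they close: fully open they stand 13 mm farther back than shut.
Start: joints at [1.122, 0.353, 1.633, -0, 1.155, -0.002], TCP at [270.05, 563.65, 256.281] pointing down, gripper open.
Joint ranges: [-2.63, 2.63], [-0.92, 2.1], [0.06, 2.66], [-1.3, 4.44], [0, 2.69], [-3.02, 3.02]. Speed limits (rad/s): [2.22, 2.22, 2.79, 3.14, 3.14, 3.14].

### API

Orientations are given as [roll, pitch, yaw] about the fixed x, y, z axes, in that order (R = Rz(yaw) Ry(pitch) Rx(roll)).
In Python, from rig import r gives the robot as it stands.
- The arm moves only by the tool carry_out, never from a script. Its arguments are lists of equal length, an entry for each row: "delta_pos": the shift along the tool's x, y, z in m, a list of three; "rot": the turn, a rotation vector about the tool's x, y, z in degrees, a list of three. A call has 1 to 8 rows; each row is the pose to reach, as a shift and turn from the pose commanded when the call began, along the tool's axes at that moment; what a row does not reach only later rows make up. A row lasts 1/8 s, in which the tool goes at most 62.5 mm and 10.7 degrees, less where a joint would pass 70% of its speed; a pose out of reach is approached as far as the arm can. A call with a gripper value outside its range is refused whole. "claw" is the finger opening in m, from 0 to 0.0854, set as the call begins (left out, the last holds). The fingers move at their own pace and stop on an object; "grip_force" is the grip in N (left out, the last holds). Time passes only in rows, so rows that repeat a pose let the fingers close. It gives the time, the measured TCP pose, the force, the opening and the grip force at its end, in the units of the state.
- r.sense(): the state, without advancing time (a new reading comes with each control period).
- r.grab_frame(name): name is "side" or "top"; returns the picture (384x512x3 uint8, blue, green, red); there is no depth.
- r.camera_info(name): a dict with "fx", "fy", "cx", "cy" (pixels), "distortion" ([k1, k2, p1, p2, k3] as OpenCV has them; the pictures are not rectified), "pose" (4x4, takes a point from camera to world coordinates). Camera axes: x right, y down, z forward; pixel columns grow to the right and rows downward; lengths in mm; the calibration is good to about 2 mm. A picture is of the moment at which its call begins. camera_info takes no time and is no camera call.
- r.sign_off(): hands the job in; it is judged then, once.
Trained networks look in the newest picture that a camera, given by its name, has taken for a name from the list of things; names that differ only in an ending like _2 or _b are one class to them, and where a whole thing is asked for, a point or a joint stands for the part that bears it (a point fixed in the world has none). Each returns a list of dicts, best first, with "p" (0 to 1); they miss things now and then, are a little off and sometimes report something else, mostly with a low value. They report only what shows in the picture. A call takes as long as a camera call. They do not tell look-alikes from the thing itself.
- r.recognise(thing, camera): "box" ([left, top, right, bottom] in pixels, round what is visible of it).
- r.cut_out(thing, camera): "mask" (384x512 bool, what is visible of it) and "box" ([left, top, right, bottom] in pixels, round what is visible of it).
The state is a dict: "clock": time; "qpos": joint angles; "qvel": joint speeds; "joint_efforts": joint torques, N m; "eef_pos": TCP position; "tcp_rot": TCP orientation; "contact_force": force on the tool from outside, world axes, zero at the start; "wrist_torque": the same for the moment, N m; "opening": opening from 0.0 (shut) to 1.0 (fully open); "grasp_force": force on a finger pad.
Only numpy, scipy, OpenCV 4.12 (cv2) and the standard library are available. Lean on these libraries where they do the work, as an engineer would, in place of code of your own. Each camera call takes 0.05 s, during which the arm holds its last target. There are 200 camera calls.

### The job

Charge the mill jar with every grinding block on the bench: lay them in the steel chute, then hold the chute over the jar and tip it so that they slide in through the mouth (the chute takes two at a time, so refill as often as needed; never put a block into the mouth with the fingers). When all the blocks are inside, leave the chute level and lengthwise on its black mat and lower the cover plate fully home over both dowel pins of the jar. Leave the bowl, the bottle and the brush alone.

Things in the scene. Friction and masses are not known exactly. Their poses are not given: they have to be found in the camera images.
- jar: Fixed mill jar, within 0.25 rad of square: white round jar (86 mm outer radius, domed floor) under a blue flange 206 (x) by 172 (y) by 12 mm, top 150 mm above the bench, on blue end walls. Two steel dowel pins, 12 mm thick, 24 mm tall, tips tapered, stand on the flange at x = +85 and -85 mm, y = 0. Origin on the bench under the mouth's centre; z up, x along the line of the pins.
- mouth (a point): Centre of the jar's round mouth, 84 mm across, in the middle of the flange and level with its top face (150 mm above the bench); axes as the jar's.
- cover: Loose aluminium plate, 210 (x) by 110 (y) by 8 mm, 0.4 kg, flat on the bench; through holes of 14.5 mm at x = +85 and -85 mm, y = 0, fit the jar's pins either way round. On top a black grip bar, 80 mm long (x), 20 mm wide (y), from the plate to 48 mm above its underside. Origin: centre of the underside, z up. Fully home: flat on the flange, origin 150 mm above the bench.
- mat: Fixed black rubber mat, 270 mm (x) by 90 mm (y) by 3 mm, the chute's place. Origin at the centre of its underside, on the bench.
- chute: Loose steel chute, 0.25 kg, 215 (x) by 50 (y) mm, level and empty on the mat at first. Channel floor 4 mm thick, x = -62 to +107 mm; side walls 4 mm thick, tops 16 mm above the underside, 42 mm clear between; back wall's face at x = -58 mm, 30 mm tall; open at the spout. Takes two blocks end to end; they slide at a tilt of 0.2 to 0.3 rad. Origin: centre of underside, z up, x to the spout.
- grip (a point): Grip of the chute, at (-85, 0, 55) mm in its frame, axes as the chute's: on the orange handle block behind the channel, which reaches from x = -107 to -62 mm, is 18 mm wide (y) and stands from the underside to 75 mm above it. Take it across y from above.
- spout (a point): Lip of the chute: middle of the open end of the channel's floor, at (107, 0, 4) mm in the chute's frame; axes as the chute's.
- block0: Loose grinding block of buff glazed stoneware: a bar 60 mm (x) by 30 mm by 30 mm with rounded edges, about 0.1 kg. Origin at its centre, x along its length. Starts lying on the bench with x level, anywhere within 0.5 rad of the world's x. May be absent (None).
- block1: Loose grinding block of buff glazed stoneware: a bar 60 mm (x) by 30 mm by 30 mm with rounded edges, about 0.1 kg. Origin at its centre, x along its length. Starts lying on the bench with x level, anywhere within 0.5 rad of the world's x. May be absent (None).
- block2: Loose grinding block of buff glazed stoneware: a bar 60 mm (x) by 30 mm by 30 mm with rounded edges, about 0.1 kg. Origin at its centre, x along its length. Starts lying on the bench with x level, anywhere within 0.5 rad of the world's x. May be absent (None).
- block3: Loose grinding block of buff glazed stoneware: a bar 60 mm (x) by 30 mm by 30 mm with rounded edges, about 0.1 kg. Origin at its centre, x along its length. Starts lying on the bench with x level, anywhere within 0.5 rad of the world's x. May be absent (None).
- bowl: Bystander: loose cream bowl, 124 mm across and 50 mm tall; origin at the centre of its underside. Leave it alone.
- bottle: Bystander: loose yellow bottle, 48 mm thick and 130 mm tall; origin at the centre of its underside. Leave it alone.
- brush: Bystander: loose brush with a dark wooden handle, about 200 mm long, lying on the bench; origin under its middle. Leave it alone.
Mind the look-alikes: they are no part of the job. What is shaped like the block1 but orange is not meant.

How it is judged:
By the outcome, as a careful person would: the job done as asked, in the order asked, and still so for the second after the job is handed in, with the robot touching nothing.
Of block0, block1, block2, block3 only 3 to 4 are there at a start; the rules pass over those that are not, and their reading is None.
At some moment in a run one of block0, block1, block2, block3, cover may be knocked a few centimetres aside while the robot is not near it.
It also fails if it takes over 210 s, if anything falls off the work surface, if the arm or the gripper's body presses on something with over 40 N, if the wrist force passes 120 N, or if a joint passes its speed limit or range.

## Working session

There is one attempt and no reset: what is moved stays moved. The work goes in short steps, Python scripts to look and compute and a tool call to move; the robot and the scene stay as the last step left them, time stands still between calls to the robot, and variables do not carry over. Pictures are saved under pics/ and viewed, at most 14 in all, crops included, and the job is handed in when it is done.

Besides the shell and the picture viewer there is one more tool, called after "Emit:" as name(argument=value, ...) on one line, values as JSON. carry_out: Moves the arm, as the interface text tells. Its arguments: {"type":"object","properties":{"delta_pos":{"type":"array","items":{"type":"array","items":{"type":"number"}}},"rot":{"type":"array","items":{"type":"array","items":{"type":"number"}}},"claw":{"type":"number"},"grip_force":{"type":"number"}},"required":["delta_pos","rot"]}

```bash
mkdir -p pics; ls; python3 - <<'E'
from rig import r
import cv2,numpy as np
for c in("top","side"):
    im=r.grab_frame(c); cv2.imwrite(f"pics/{c}0.png",im)
    i=r.camera_info(c); print(c,i["fx"],i["fy"],i["cx"],i["cy"],i["distortion"]); print(np.round(i["pose"],3))
s=r.sense(); print(s,r.tips_ahead)
E
```

```text
pics
top 485.86174960725947 485.86174960725947 254.43267448830417 195.77203480127034 [-0.01465942  0.          0.          0.          0.        ]
[[ 2.200000e-02 -9.980000e-01  6.100000e-02  4.788470e+02]
 [-1.000000e+00 -2.200000e-02  2.000000e-03 -1.381000e+01]
 [-0.000000e+00 -6.100000e-02 -9.980000e-01  1.380668e+03]
 [ 0.000000e+00  0.000000e+00  0.000000e+00  1.000000e+00]]
side 350.56164605936846 350.56164605936846 252.9258286481062 189.6774374850708 [0.02328757 0.         0.         0.         0.        ]
[[-8.67000e-01  2.70000e-01 -4.18000e-01  9.99000e+02]
 [ 4.97000e-01  4.94000e-01 -7.13000e-01  7.63435e+02]
 [ 1.40000e-02 -8.26000e-01 -5.63000e-01  7.31841e+02]
 [ 0.00000e+00  0.00000e+00  0.00000e+00  1.00000e+00]]
{'clock': 0.1, 'qpos': array([ 1.12165324e+00,  3.53592834e-01,  1.63404506e+00,  5.65728871e-05,
        1.15521515e+00, -2.42239011e-03]), 'qvel': array([-0.00184463, -0.00046914, -0.00116715, -0.00120893, -0.00055468,
        0.00055914]), 'joint_efforts': array([ 1.74185454e-03, -6.06367493e+01, -3.42814779e+01,  2.75423881e-04,
        4.09062850e-03,  1.00762686e-04]), 'eef_pos': array([269.83353523, 563.3147532 , 255.63432263]), 'tcp_rot': array([-3.14033239e+00, -5.47816866e-05,  2.69484905e+00]), 'contact_force': array([-0.87066562, -0.27238171, -0.90691537]), 'wrist_torque': array([ 0.01459716, -0.03195247,  0.01668688]), 'grasp_force': 0.0, 'opening': 1.000843364014935} 25.0
```

View pics/top0.png

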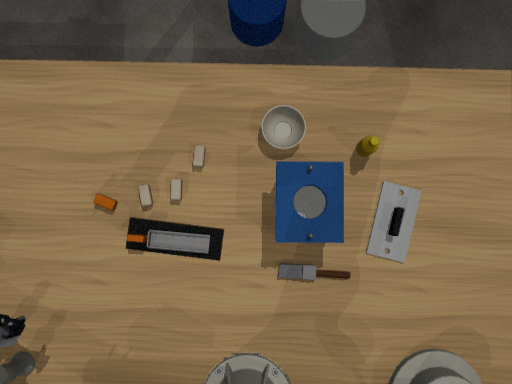

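View pics/side0.png

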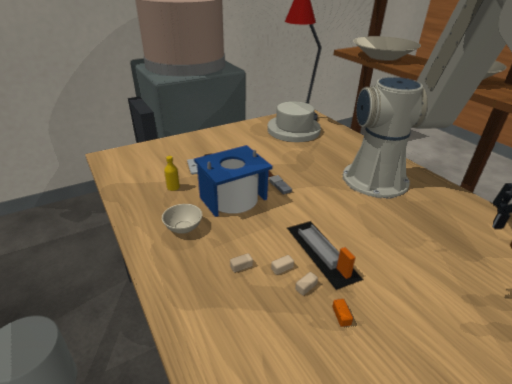

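Top picture: three buff blocks at (199,156), (176,189) and (145,195). An orange look-alike lies at (105,203). Chute on the mat (handle 136,239; spout at about 209,244). Jar mouth (310,202), pins (310,168) and (310,237). Cover (394,222), bowl (284,128), bottle (367,147), brush (315,273). 

Candidates for "block": those four. I choose the three buff ones and leave the orange one.

```bash
cat > h.py <<'E'
from rig import r
import numpy as np, cv2
from scipy.optimize import minimize
from scipy.spatial.transform import Rotation as Ro
def cam(c):
    i=r.camera_info(c); K=np.array([[i["fx"],0,i["cx"]],[0,i["fy"],i["cy"]],[0,0,1]]); return K,np.array(i["distortion"]),np.array(i["pose"])
def proj(c,P):
    K,d,T=cam(c); W=np.linalg.inv(T)
    return cv2.projectPoints(np.asarray(P,float).reshape(-1,3),cv2.Rodrigues(W[:3,:3])[0],W[:3,3],K,d)[0].reshape(-1,2)
def unproj(c,uv,z):
    K,d,T=cam(c); p=cv2.undistortPoints(np.array(uv,float).reshape(-1,1,2),K,d).reshape(-1,2)
    v=np.c_[p,np.ones(len(p))]@T[:3,:3].T; return T[:3,3]+v*((z-T[2,3])/v[:,2])[:,None]
def box(x0,x1,y0,y1,z0,z1): return np.array([[x,y,z] for x in(x0,x1) for y in(y0,y1) for z in(z0,z1)],float)
MODELS=dict(block=[box(-29,29,-14.5,14.5,-15,15)],
 cover=[box(-105,105,-55,55,0,8),box(-40,40,-10,10,8,48)],
 chute=[box(-62,107,-25,25,0,16),box(-62,-58,-25,25,0,30),box(-107,-62,-9,9,0,75)],
 mat=[box(-135,135,-45,45,0,3)])
Z=dict(block=15,cover=0,chute=3,mat=0)
def render(c,hulls,x,y,z,yaw,S=4):
    m=np.zeros((384*S,512*S),np.uint8); R=Ro.from_euler('z',yaw).as_matrix()
    for h in hulls:
        p=(proj(c,h@R.T+[x,y,z])+.5)*S-.5
        q=cv2.convexHull(np.round(p*16).astype(np.int32)); cv2.fillConvexPoly(m,q,1,shift=4)
    return m
def fit(kind,masks,x0,z=None):
    """masks {cam: bool mask}; x0=(x,y,yaw) -> pose, iou"""
    z=Z[kind] if z is None else z
    up={c:cv2.resize(m.astype(np.float32),None,fx=4,fy=4,interpolation=cv2.INTER_LINEAR)>.5 for c,m in masks.items()}
    def cost(p):
        s=0
        for c,m in up.items():
            k=render(c,MODELS[kind],p[0],p[1],z,p[2])>0; s-=(k&m).sum()/max(1,(k|m).sum())
        return s/len(up)
    sim=[x0]+[np.add(x0,d) for d in([8,0,0],[0,8,0],[0,0,.15])]
    o=minimize(cost,x0,method='Nelder-Mead',options=dict(initial_simplex=sim,xatol=.05,fatol=1e-5,maxiter=150)); return o.x,-o.fun
def masks(thing,c,pmin=.3): return [(d["p"],d["mask"],[round(float(b)) for b in d["box"]]) for d in r.cut_out(thing,c) if d["p"]>=pmin]
def bgr(im,m): return im[m].mean(0).round()
def go(x,y,z,yaw=None,rotv=None):
    """print delta in tool frame (m) and rotvec (deg) for TCP target, tool down"""
    s=r.sense(); R=Ro.from_euler('xyz',s["tcp_rot"]); d=R.inv().apply(np.array([x,y,z])-s["eef_pos"])/1000
    t=Ro.from_euler('xyz',[np.pi,0,yaw]); return d.round(4),np.degrees((R.inv()*t).as_rotvec()).round(2)
E
python3 - <<'E'
from h import *
ims={c:r.grab_frame(c) for c in("top","side")}
for t in["block0","chute","cover","mat","jar"]:
    for c in("top","side"):
        for p,m,b in masks(t,c,.1): print(t,c,round(p,2),b,m.sum(),bgr(ims[c],m))
# pins from top
g=cv2.imread("pics/top0.png")[150:260,260:430]
cv2.imwrite("pics/jar.png",cv2.resize(g,None,fx=4.5,fy=4.5,interpolation=cv2.INTER_CUBIC))
g=cv2.imread("pics/top0.png")[140:270,85:235]
cv2.imwrite("pics/blk.png",cv2.resize(g,None,fx=4.5,fy=4.5,interpolation=cv2.INTER_CUBIC))
E
```

```text
block0 top 0.77 [191, 146, 209, 168] 224 [109. 129. 142.]
block0 top 0.75 [172, 174, 183, 204] 245 [109. 129. 139.]
block0 top 0.68 [136, 186, 155, 206] 261 [105. 124. 136.]
block0 top 0.64 [95, 192, 118, 208] 216 [ 12.  73. 141.]
block0 top 0.28 [130, 227, 210, 250] 1301 [ 90.  96. 104.]
block0 side 0.84 [296, 272, 319, 299] 325 [107. 132. 151.]
block0 side 0.79 [333, 299, 358, 326] 383 [  9.  74. 153.]
block0 side 0.52 [231, 255, 252, 270] 291 [103. 127. 144.]
block0 side 0.47 [267, 173, 290, 190] 264 [81. 85. 88.]
chute top 0.71 [127, 228, 210, 254] 1252 [ 91.  98. 107.]
chute top 0.58 [354, 133, 380, 157] 370 [16. 81. 96.]
chute side 0.69 [299, 224, 356, 274] 1210 [ 71.  89. 111.]
cover top 0.95 [366, 182, 419, 259] 3011 [117. 119. 119.]
cover top 0.2 [125, 227, 208, 255] 1256 [ 92.  98. 107.]
cover side 0.54 [189, 162, 197, 171] 115 [136. 141. 141.]
mat top 0.58 [126, 216, 222, 260] 1934 [23. 27. 30.]
mat side 0.88 [287, 222, 361, 287] 1055 [26. 32. 36.]
jar top 0.9 [272, 161, 343, 245] 5648 [100.  67.  41.]
jar side 0.62 [194, 144, 274, 220] 4014 [98. 77. 60.]
jar side 0.25 [300, 224, 355, 277] 1123 [ 72.  90. 112.]
```

View pics/blk.png

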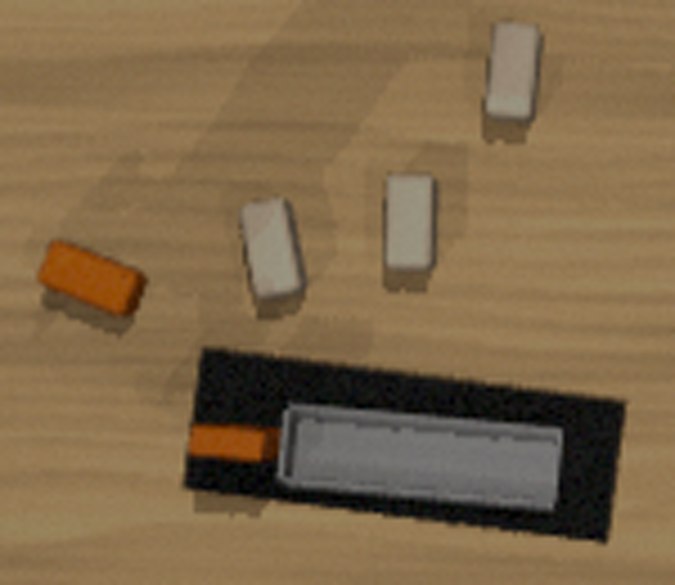

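View pics/jar.png

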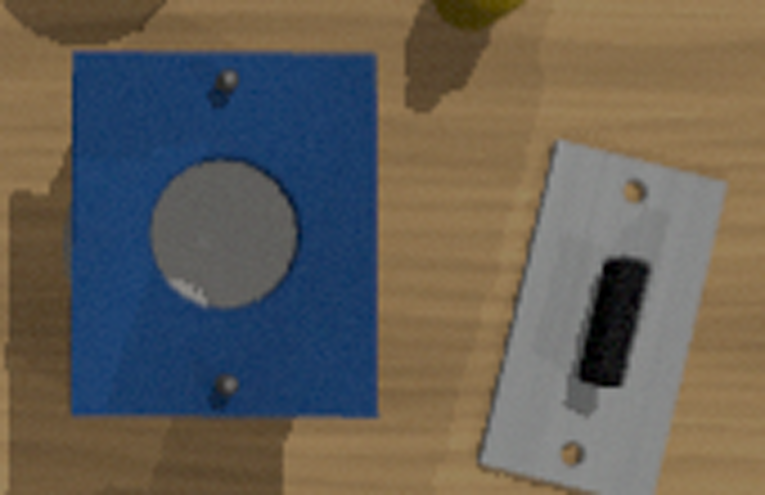

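The close crop confirms it: three buff blocks, orange one excluded. The jar crop shows pin tips near full-picture (310.7,167.5) and (310.7,235), and the mouth near (310,202).

```bash
cat >> h.py <<'E'
MODELS["jar"]=[box(-103,103,-86,86,138,150)]; Z["jar"]=0
def otsu(ch,b,pad=4):
    """foreground (bright) mask of channel ch in padded box, by Otsu; largest blob"""
    m=np.zeros(ch.shape,bool); l,t,rr,bb=max(0,b[0]-pad),max(0,b[1]-pad),b[2]+pad,b[3]+pad
    _,k=cv2.threshold(np.clip(ch[t:bb,l:rr],0,255).astype(np.uint8),0,1,cv2.THRESH_OTSU)
    n,lab,st,_=cv2.connectedComponentsWithStats(k.astype(np.uint8)); 
    m[t:bb,l:rr]=lab==1+np.argmax(st[1:,4]); return m
def buff(im):  # block faces: blue share high relative to wood
    f=cv2.GaussianBlur(im,(3,3),0).astype(float); return 255*f[...,0]/(f[...,2]+1)
def blocks(im,boxes):
    out=[]
    for b in boxes:
        m=otsu(buff(im),b); c=np.argwhere(m).mean(0)[::-1]; x,y,_=unproj("top",c,20)[0]
        best=max((fit("block",{"top":m},[x,y,a]) for a in(-.3,0.,.3)),key=lambda t:t[1]); out.append((best[0].round(3),round(best[1],3),m.sum()))
    return out
E
python3 - <<'E'
from h import *
im=r.grab_frame("top"); f=im.astype(float)
for o in blocks(im,[[191,146,209,168],[170,176,184,202],[136,186,155,206]]): print(o)
blue=np.clip(f[...,0]*2-f[...,2]*2,0,255); m=otsu(blue,[272,161,343,245]); 
cnt,_=cv2.findContours(m.astype(np.uint8),0,2); mm=np.zeros(m.shape,np.uint8); cv2.drawContours(mm,cnt,-1,1,-1)
j=fit("jar",{"top":mm>0},[480,-160,0]); print("jar",j)
print("pins",unproj("top",[[310.67,167.6],[310.67,235.1]],172).round(1))
print("mouth by circle", unproj("top",[[224/4.5+260-.4,233/4.5+150-.4]],150).round(1))
gray=255-200*cv2.cvtColor(im,cv2.COLOR_BGR2HSV)[...,1]/255.
m=otsu(gray,[366,182,419,262]); cnt,_=cv2.findContours(m.astype(np.uint8),0,2); mm=np.zeros(m.shape,np.uint8); cv2.drawContours(mm,cnt,-1,1,-1)
MODELS["plate"]=[box(-105,105,-55,55,0,8)];Z["plate"]=0
print("cover",fit("plate",{"top":mm>0},[430,-400,-.2]))
q=np.array([[634,191],[571,454]])/4.5+[260-.4,150-.4]; h=unproj("top",q,6); print("cover holes",h.round(1),h.mean(0).round(1),np.arctan2(*(h[0]-h[1])[1::-1]))
dark=255-f.max(2); m=otsu(dark,[124,214,225,262]); cnt,_=cv2.findContours(m.astype(np.uint8),0,2); mm=np.zeros(m.shape,np.uint8); cv2.drawContours(mm,cnt,-1,1,-1)
print("mat",fit("mat",{"top":mm>0},[380,240,-1.65]))
# chute: channel outer corners in blk crop at wall-top height 19, handle top 78
q=np.array([[287,405],[562,430],[555,510],[279,480]])/4.5+[85-.4,140-.4]; print("chute rim",unproj("top",q,19).round(1))
q=np.array([[191,425],[268,428],[272,460],[190,456]])/4.5+[85-.4,140-.4]; print("handle top",unproj("top",q,78).round(1))
E
```

```text
(array([6.72986e+02, 1.48919e+02, 1.70000e-02]), np.float64(0.889), np.int64(228))
(array([5.76349e+02, 2.10567e+02, 2.20000e-02]), np.float64(0.837), np.int64(219))
(array([5.58226e+02, 2.96438e+02, 2.31000e-01]), np.float64(0.866), np.int64(240))
jar (array([ 5.42876787e+02, -1.52077567e+02,  1.14190198e-02]), np.float64(0.9796624691385861))
pins [[ 626.5 -151.1  172. ]
 [ 458.1 -153.5  172. ]]
mouth by circle [[ 543.  -151.5  150. ]]
cover (array([ 589.85978824, -473.82921724,    1.90985715]), np.float64(0.0038326550825743383))
cover holes [[ 582.6 -426.1    6. ]
 [ 416.6 -387.2    6. ]] [ 499.6 -406.6    6. ] -0.23030391079991797
mat (array([437.43799283, 212.07880498,  -1.67683412]), np.float64(0.9398669551327415))
chute rim [[460.9 282.9  19. ]
 [449.2 111.5  19. ]
 [399.7 114.5  19. ]
 [414.4 286.3  19. ]]
handle top [[448.6 326.8  78. ]
 [447.8 280.9  78. ]
 [428.9 277.9  78. ]
 [430.2 326.7  78. ]]
```

Measurements agree with the given sizes: pin spacing 168 mm (nominal 170), rim 172 mm (nominal 169), and jar from mouth, pins and flange within 1 mm.

```bash
python3 -c "
from h import *
print(go(673,149,120,np.pi+.017))"
```

```text
(array([-0.5426, -0.1999,  0.1363]), array([ -0.  ,  -0.  , -26.57]))
```

Emit:
carry_out(delta_pos=[[-0.25, -0.1, 0], [-0.5, -0.2, 0.08], [-0.543, -0.2, 0.136], [-0.543, -0.2, 0.136], [-0.543, -0.2, 0.136], [-0.543, -0.2, 0.136], [-0.543, -0.2, 0.136], [-0.543, -0.2, 0.136]], rot=[[0, 0, -5], [0, 0, -10], [0, 0, -26.6], [0, 0, -26.6], [0, 0, -26.6], [0, 0, -26.6], [0, 0, -26.6], [0, 0, -26.6]], claw=0.055, grip_force=40)

```text
clock: 1.75
eef_pos: [607.2, 215.6, 146.5]
tcp_rot: [3.141, 0.001, -3.124]
contact_force: [0.1, 0.6, -0.2]
opening: 0.643
grasp_force: 0.0
```

```bash
python3 -c "
from h import *
s=r.sense();print(s['clock'],s['eef_pos'],s['tcp_rot'],s['opening'],s['qpos'],r.tips_ahead)
print(go(673,149,120,np.pi+.017))"
```

```text
1.75 [607.21259003 215.64405322 146.51311956] [ 3.14132151e+00  5.29463909e-04 -3.12423331e+00] 0.6426295153702509 [ 3.38872232e-01  4.96914094e-01  1.67867927e+00  1.09370937e-04
  9.65411275e-01 -1.24934572e+00] 25.0
(array([-0.0646, -0.0678,  0.0265]), array([0.02, 0.03, 0.02]))
```

Emit:
carry_out(delta_pos=[[-0.0645, -0.068, 0.026], [-0.0645, -0.068, 0.026], [-0.0645, -0.068, 0.06], [-0.0645, -0.068, 0.1075], [-0.0645, -0.068, 0.1075], [-0.0645, -0.068, 0.1075]], rot=[[0, 0, 0], [0, 0, 0], [0, 0, 0], [0, 0, 0], [0, 0, 0], [0, 0, 0]])

```text
clock: 2.5
eef_pos: [672.2, 150.6, 40.7]
tcp_rot: [3.141, 0.001, -3.124]
contact_force: [-0.1, 0.3, 0.3]
opening: 0.645
grasp_force: 0.0
```

```bash
python3 -c "
from h import *
im=r.grab_frame('side');cv2.imwrite('pics/g1.png',cv2.resize(im[200:300,190:320],None,fx=5,fy=5,interpolation=cv2.INTER_CUBIC))"
```

```text
(no output)
```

View pics/g1.png

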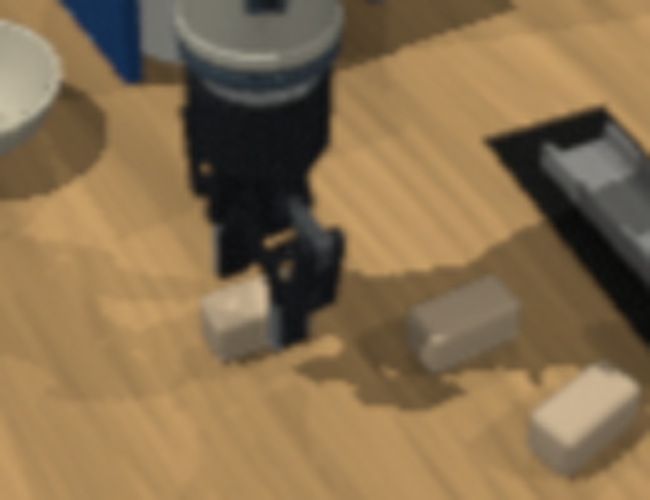

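The side crop shows the fingers straddling the far block, which sits at crop (240,320). Closing.

Emit:
carry_out(delta_pos=[[0, 0, 0.001], [0, 0, 0.001], [0, 0, 0.001], [0, 0, 0.001], [0, 0, -0.06], [0, 0, -0.1], [0, 0, -0.1]], rot=[[0, 0, 0], [0, 0, 0], [0, 0, 0], [0, 0, 0], [0, 0, 0], [0, 0, 0], [0, 0, 0]], claw=0.02)

```text
clock: 3.42
eef_pos: [673.8, 150.8, 143.9]
tcp_rot: [3.14, 0.007, -3.124]
contact_force: [-0.4, -0.2, -1.0]
opening: 0.34
grasp_force: 40.6
```

```bash
python3 -c "
from h import *
s=r.sense();print(s['clock'],s['eef_pos'],s['opening'],r.tips_ahead)
im=r.grab_frame('side');cv2.imwrite('pics/g2.png',cv2.resize(im[130:280,170:340],None,fx=4.5,fy=4,interpolation=cv2.INTER_CUBIC))
u=np.array([np.cos(-1.65),np.sin(-1.65)]);o=np.array([432.7,219.7])
for x in(-26,38): print(x,o+x*u, go(*(o+x*u),140,-1.65+np.pi))"
```

```text
3.425 [673.82070018 150.84744394 143.85121466] 0.34012854891473243 25.0
-26 [434.75714311 245.61849074] (array([0.2359, 0.0992, 0.0007]), array([ 0.19,  0.11, 95.54]))
38 [429.69340623 181.81912892] (array([0.242 , 0.0355, 0.0006]), array([ 0.19,  0.11, 95.54]))
```

View pics/g2.png

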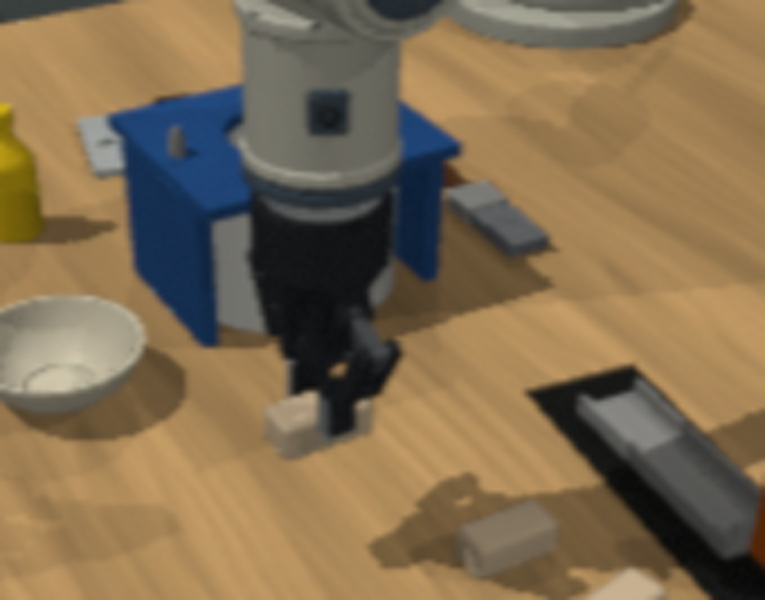

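The block is held at its middle. Next, over the chute's back position.

Emit:
carry_out(delta_pos=[[0.05, 0.02, 0], [0.1, 0.04, 0], [0.15, 0.06, 0], [0.2, 0.08, 0], [0.236, 0.099, 0], [0.236, 0.099, 0], [0.236, 0.099, 0], [0.236, 0.099, 0]], rot=[[0, 0, 10.6], [0, 0, 21.2], [0, 0, 31.8], [0, 0, 42.4], [0, 0, 53], [0, 0, 63.6], [0, 0, 74.2], [0, 0, 84.8]])

```text
clock: 4.47
eef_pos: [432.6, 244.8, 138.1]
tcp_rot: [-3.139, 0.001, 1.673]
contact_force: [0.2, -0.6, -1.2]
opening: 0.339
grasp_force: 40.6
```

Emit:
carry_out(delta_pos=[[0, 0, 0.01], [0, 0, 0.02], [0, 0, 0.02]], rot=[[0, 0, 10.7], [0, 0, 10.7], [0, 0, 10.7]])

```text
clock: 4.85
eef_pos: [432.7, 244.6, 117.9]
tcp_rot: [-3.139, 0.002, 1.496]
contact_force: [0.0, -0.4, -0.7]
opening: 0.336
grasp_force: 40.6
```

```bash
python3 -c "
from h import *
s=r.sense();print(s['clock'],s['eef_pos'],s['tcp_rot'],s['opening'])
print(go(434.8,245.6,48,-1.65+np.pi))
im=r.grab_frame('top');cv2.imwrite('pics/p1.png',cv2.resize(im[140:270,85:235],None,fx=4.5,fy=4.5,interpolation=cv2.INTER_CUBIC))"
```

```text
4.85 [432.72081206 244.56826513 117.92732309] [-3.13907745e+00  1.70213329e-03  1.49644025e+00] 0.3360196613014969
(array([0.0013, 0.0022, 0.0699]), array([-0.14,  0.1 ,  0.28]))
```

View pics/p1.png

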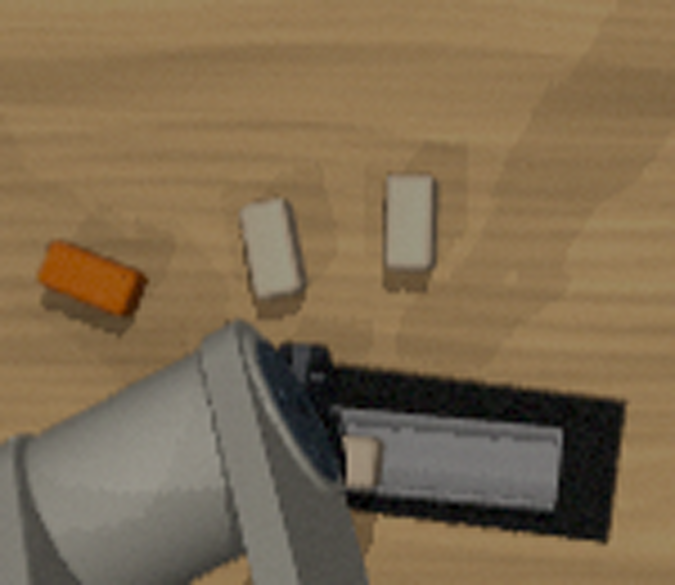

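Emit:
carry_out(delta_pos=[[0.001, 0.002, 0.03], [0.001, 0.002, 0.055], [0.001, 0.002, 0.069], [0.001, 0.002, 0.069], [0.001, 0.002, 0.069]], rot=[[0, 0, 0], [0, 0, 0], [0, 0, 0], [0, 0, 0], [0, 0, 0]])

```text
clock: 5.52
eef_pos: [436.3, 246.3, 51.1]
tcp_rot: [3.141, -0.001, 1.493]
contact_force: [0.7, 0.2, -0.9]
opening: 0.345
grasp_force: 40.6
```

Emit:
carry_out(delta_pos=[[0, 0, 0], [0, 0, 0], [0, 0, 0], [0, 0, -0.05], [0, 0, -0.09], [0, 0, -0.09]], rot=[[0, 0, 0], [0, 0, 0], [0, 0, 0], [0, 0, 0], [0, 0, 0], [0, 0, 0]], claw=0.055)

```text
clock: 6.28
eef_pos: [437.7, 247.0, 143.3]
tcp_rot: [3.137, -0.003, 1.492]
contact_force: [-0.0, 0.2, -0.5]
opening: 0.643
grasp_force: 0.0
```

```bash
python3 -c "
from h import *
s=r.sense();print(s['clock'],s['eef_pos'],s['tcp_rot'],s['opening'])
print(go(576.3,210.6,120,np.pi+.022))"
```

```text
6.275 [437.66305213 247.00936059 143.28993759] [ 3.13668381 -0.00326638  1.49228872] 0.6431224083838015
(array([-0.0255,  0.1409,  0.0239]), array([ 3.700e-01,  9.000e-02, -9.576e+01]))
```

Emit:
carry_out(delta_pos=[[-0.004, 0.03, 0.0], [-0.01, 0.06, 0], [-0.02, 0.1, 0], [-0.0255, 0.141, 0], [-0.0255, 0.141, 0.024], [-0.0255, 0.141, 0.024], [-0.0255, 0.141, 0.024], [-0.0255, 0.141, 0.024]], rot=[[0, 0, -10.6], [0, 0, -21.2], [0, 0, -31.8], [0, 0, -42.4], [0, 0, -53], [0, 0, -63.6], [0, 0, -74.2], [0, 0, -84.8]])

```text
clock: 7.28
eef_pos: [573.7, 209.2, 114.9]
tcp_rot: [-3.141, -0.002, 2.978]
contact_force: [-0.4, 0.2, 0.3]
opening: 0.646
grasp_force: 0.0
```

Emit:
carry_out(delta_pos=[[0, 0, 0], [0, 0, 0], [0, 0, 0]], rot=[[0, 0, -10.7], [0, 0, -10.7], [0, 0, -10.7]])

```text
clock: 7.65
eef_pos: [574.1, 209.4, 115.7]
tcp_rot: [-3.141, -0.001, -3.128]
contact_force: [0.7, -0.6, 0.5]
opening: 0.643
grasp_force: 0.0
```

```bash
python3 -c "
from h import *
s=r.sense();print(s['clock'],s['eef_pos'],s['tcp_rot'],s['opening'])
print(go(576.3,210.6,39.5,np.pi+.022))
im=r.grab_frame('top');cv2.imwrite('pics/p2.png',cv2.resize(im[140:270,85:235],None,fx=4.5,fy=4.5,interpolation=cv2.INTER_CUBIC))"
```

```text
7.65 [574.10710754 209.39299574 115.73343864] [-3.14127822e+00 -8.26413843e-04 -3.12831133e+00] 0.6432738549602194
(array([-0.0023,  0.0012,  0.0762]), array([-0.02, -0.05, -0.5 ]))
```

View pics/p2.png

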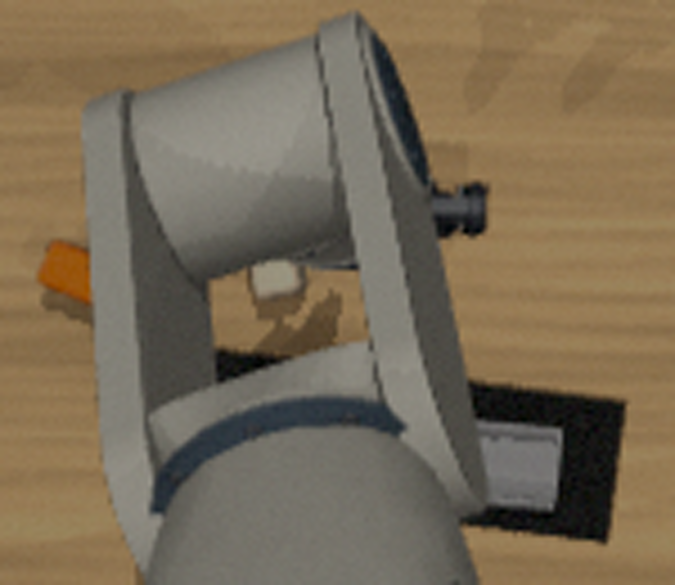

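The arm hides this one, so I go on by the numbers.

Emit:
carry_out(delta_pos=[[-0.002, 0.001, 0.04], [-0.002, 0.001, 0.076], [-0.002, 0.001, 0.076], [-0.002, 0.001, 0.076]], rot=[[0, 0, 0], [0, 0, 0], [0, 0, 0], [0, 0, 0]])

```text
clock: 8.2
eef_pos: [577.0, 210.8, 41.3]
tcp_rot: [3.141, 0.001, -3.125]
contact_force: [0.4, 0.2, -0.5]
opening: 0.643
grasp_force: 0.0
```

Emit:
carry_out(delta_pos=[[0, 0, 0], [0, 0, 0], [0, 0, 0], [0, 0, 0], [0, 0, -0.05], [0, 0, -0.1], [0, 0, -0.1]], rot=[[0, 0, 0], [0, 0, 0], [0, 0, 0], [0, 0, 0], [0, 0, 0], [0, 0, 0], [0, 0, 0]], claw=0.02)

```text
clock: 9.07
eef_pos: [579.1, 211.5, 145.1]
tcp_rot: [3.139, 0.008, -3.124]
contact_force: [-0.1, -0.0, -0.1]
opening: 0.34
grasp_force: 40.9
```

```bash
python3 -c "
from h import *
s=r.sense();print(s['clock'],s['eef_pos'],s['tcp_rot'],s['opening'])
print(go(429.7,181.8,120,np.pi-1.65))"
```

```text
9.075 [579.05653926 211.51929993 145.08223278] [ 3.13895846  0.00769838 -3.12429294] 0.3402410883783575
(array([ 0.15  , -0.0272,  0.0239]), array([ 0.48,  0.21, 95.53]))
```

Emit:
carry_out(delta_pos=[[0.03, -0.005, 0], [0.06, -0.01, 0], [0.09, -0.02, 0], [0.12, -0.027, 0], [0.15, -0.027, 0.0], [0.15, -0.027, 0.01], [0.15, -0.027, 0.02], [0.15, -0.027, 0.024]], rot=[[0, 0, 10.6], [0, 0, 21.2], [0, 0, 31.8], [0, 0, 42.4], [0, 0, 53], [0, 0, 63.6], [0, 0, 74.2], [0, 0, 84.8]])

```text
clock: 10.07
eef_pos: [426.0, 180.6, 115.4]
tcp_rot: [-3.14, 0.0, 1.673]
contact_force: [-1.2, 0.1, -0.2]
opening: 0.336
grasp_force: 40.9
```

Emit:
carry_out(delta_pos=[[0, 0, 0], [0, 0, 0], [0, 0, 0], [0, 0, 0]], rot=[[0, 0, 10.7], [0, 0, 10.7], [0, 0, 10.7], [0, 0, 10.7]])

```text
clock: 10.58
eef_pos: [426.9, 180.9, 116.3]
tcp_rot: [3.142, -0.0, 1.495]
contact_force: [-0.3, 1.0, -0.3]
opening: 0.343
grasp_force: 40.9
```

```bash
python3 -c "
from h import *
s=r.sense();print(s['clock'],s['eef_pos'],s['tcp_rot'],s['opening'])
print(go(429.7,181.8,48.5,np.pi-1.65))"
```

```text
10.575 [426.86767746 180.91961272 116.33557694] [ 3.14158520e+00 -3.68186600e-06  1.49459831e+00] 0.3428963955108495
(array([0.0011, 0.0028, 0.0678]), array([ 0.  , -0.  ,  0.17]))
```

Emit:
carry_out(delta_pos=[[0.001, 0.003, 0.03], [0.001, 0.003, 0.055], [0.001, 0.003, 0.068], [0.001, 0.003, 0.068], [0.001, 0.003, 0.068]], rot=[[0, 0, 0], [0, 0, 0], [0, 0, 0], [0, 0, 0], [0, 0, 0]])

```text
clock: 11.2
eef_pos: [430.2, 181.8, 48.6]
tcp_rot: [3.141, -0.0, 1.493]
contact_force: [-0.9, -0.9, -0.9]
opening: 0.336
grasp_force: 44.1
```

Emit:
carry_out(delta_pos=[[0, 0, 0], [0, 0, 0], [0, 0, 0], [0, 0, -0.05], [0, 0, -0.11], [0.2, 0, -0.11], [0.2, 0, -0.11], [0.2, 0, -0.11]], rot=[[0, 0, 0], [0, 0, 0], [0, 0, 0], [0, 0, 0], [0, 0, 0], [0, 0, 0], [0, 0, 0], [0, 0, 0]], claw=0.055)

```text
clock: 12.2
eef_pos: [444.8, 370.5, 159.0]
tcp_rot: [3.141, -0.001, 1.492]
contact_force: [1.4, -0.8, 0.3]
opening: 0.645
grasp_force: 0.0
```

```bash
python3 -c "
from h import *
s=r.sense();print(s['clock'],s['eef_pos'],s['tcp_rot'],s['opening'])
im=r.grab_frame('top');cv2.imwrite('pics/p3.png',cv2.resize(im[140:270,85:235],None,fx=4.5,fy=4.5,interpolation=cv2.INTER_CUBIC))"
```

```text
12.2 [444.80524436 370.53069854 158.95350974] [ 3.14070779e+00 -6.71696711e-04  1.49194856e+00] 0.6450962566610642
```

View pics/p3.png

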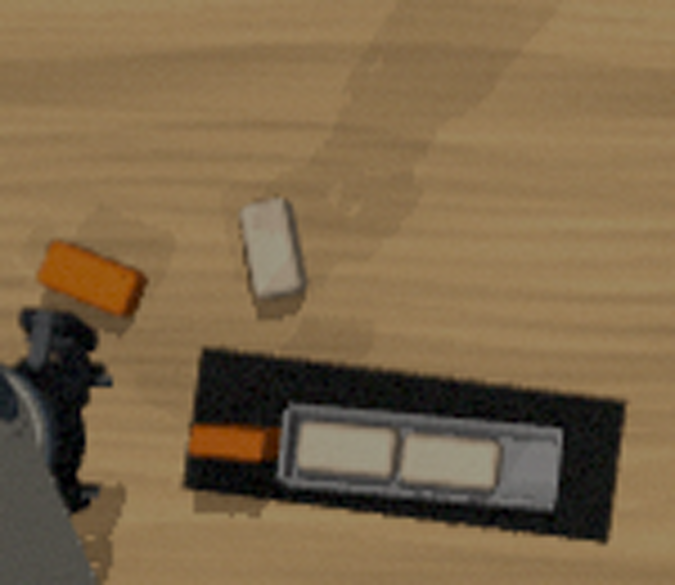

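Both blocks lie flat in the channel (crop (345,450) and (450,460)). Now take the handle.

```bash
python3 -c "
from h import *
print(go(439.2,304.4,64,np.pi-1.65))"
```

```text
(array([-0.0742, -0.0014,  0.095 ]), array([ 0.18, -0.36,  0.08]))
```

Emit:
carry_out(delta_pos=[[-0.04, -0.001, 0.02], [-0.077, -0.001, 0.03], [-0.077, -0.001, 0.03], [-0.077, -0.001, 0.06], [-0.077, -0.001, 0.0945], [-0.077, -0.001, 0.0945], [-0.077, -0.001, 0.0945]], rot=[[0, 0, 0], [0, 0, 0], [0, 0, 0], [0, 0, 0], [0, 0, 0], [0, 0, 0], [0, 0, 0]])

```text
clock: 13.12
eef_pos: [438.3, 292.6, 64.8]
tcp_rot: [3.141, -0.001, 1.492]
contact_force: [0.5, 0.4, 0.0]
opening: 0.643
grasp_force: 0.0
```

Emit:
carry_out(delta_pos=[[0, 0, 0], [0, 0, 0], [0, 0, 0], [0, 0, 0], [0, 0, 0], [0, 0, 0]], rot=[[0, 0, 0], [0, 0, 0], [0, 0, 0], [0, 0, 0], [0, 0, 0], [0, 0, 0]], claw=0.005, grip_force=110)

```text
clock: 13.88
eef_pos: [438.3, 292.4, 65.0]
tcp_rot: [3.14, -0.001, 1.492]
contact_force: [0.3, -0.2, 6.9]
opening: 0.198
grasp_force: 107.2
```

Emit:
carry_out(delta_pos=[[0, 0, -0.02], [0, 0, -0.04], [0, 0, -0.08], [0, 0, -0.12], [0, 0, -0.15], [0, 0, -0.17], [0, 0, -0.17], [0, 0, -0.17]], rot=[[0, 0, 0], [0, 0, 0], [0, 0, 0], [0, 0, 0], [0, 0, 0], [0, 0, 0], [0, 0, 0], [0, 0, 0]])

```text
clock: 14.88
eef_pos: [437.0, 291.6, 232.9]
tcp_rot: [-3.14, 0.001, 1.492]
contact_force: [-0.5, 0.1, -4.4]
opening: 0.189
grasp_force: 118.4
```

```bash
python3 -c "
from h import *
s=r.sense();print(s['clock'],s['eef_pos'],s['tcp_rot'],s['opening'],s['contact_force'],s['wrist_torque'])
im=r.grab_frame('side');cv2.imwrite('pics/p4.png',cv2.resize(im[100:300,200:400],None,fx=3,fy=3,interpolation=cv2.INTER_CUBIC))"
```

```text
14.875 [437.0164474  291.56290186 232.93794515] [-3.14047387e+00  7.80317151e-04  1.49218666e+00] 0.18927218447467298 [-0.48172196  0.12661444 -4.35352131] [ 0.3496861  -0.07873042  0.00219062]
```

View pics/p4.png

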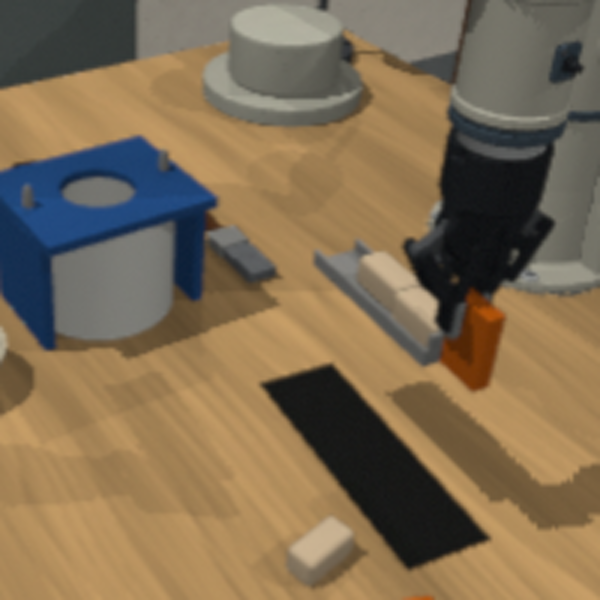

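The chute is held level, with both blocks in it, above the mat. It is gripped about 12 mm nearer the channel than planned, and I allow for that.

```bash
cat > tip.py <<'E'
from h import *
s=r.sense(); R=Ro.from_euler('xyz',s['tcp_rot']); t=s['eef_pos']
Rc=R.as_matrix()@np.diag([-1,1,-1])   # chute axes from tool axes (held level)
L=np.array([180,0,-58.])              # lip from TCP, chute frame
loc=np.array([[107,25,16],[107,-25,16],[-62,25,16],[-107,9,75],[-107,-9,75]])-[107,0,4]+L
print("pred corners side",(loc@Rc.T+t)[:2].round(0).tolist(),proj("side",loc@Rc.T+t).round(1).tolist())
M=np.array([542.5,-152,150]); u=Rc[:,0]*[1,1,0]; u/=np.linalg.norm(u)
lip=M-33*u+[0,0,32]; tgt=lip-Rc@L
print("level move",(R.inv().apply(tgt-t)/1000).round(4), tgt.round(1))
for a in(10.6,21.2,31.8,42.4,46):
    th=np.radians(a); c,sn=np.cos(th),np.sin(th); drop=20*a/46
    print(a,"dx",round(-((-180*c+58*sn)+180)/1000,4),"dz",round(-(180*sn+58*c-58-drop)/1000,4))
E
python3 tip.py
```

```text
pred corners side [[448.0, 110.0, 187.0], [398.0, 114.0, 187.0]] [[304.0, 182.2], [318.6, 178.3], [340.2, 215.9], [361.7, 205.3], [367.8, 203.4]]
level move [-0.2208  0.1401 -0.0071] [559.3  60.4 239.8]
10.6 dx -0.0137 dz -0.0275
21.2 dx -0.0332 dz -0.0519
31.8 dx -0.0576 dz -0.0723
42.4 dx -0.0862 dz -0.0878
46 dx -0.0967 dz -0.0918
```

Emit:
carry_out(delta_pos=[[-0.013, 0.008, -0.001], [-0.038, 0.024, -0.003], [-0.076, 0.048, -0.007], [-0.122, 0.077, -0.007], [-0.164, 0.104, -0.007], [-0.194, 0.123, -0.007], [-0.212, 0.135, -0.007], [-0.221, 0.14, -0.007]], rot=[[0, 0, 0], [0, 0, 0], [0, 0, 0], [0, 0, 0], [0, 0, 0], [0, 0, 0], [0, 0, 0], [0, 0, 0]])

```text
clock: 15.92
eef_pos: [560.0, 59.6, 240.4]
tcp_rot: [-3.141, -0.0, 1.491]
contact_force: [0.1, -0.6, -6.2]
opening: 0.193
grasp_force: 118.1
```

Emit:
carry_out(delta_pos=[[0, 0, 0], [0, 0, 0], [0, 0, 0]], rot=[[0, 0, 0], [0, 0, 0], [0, 0, 0]])

```text
clock: 16.3
eef_pos: [559.5, 61.5, 240.9]
tcp_rot: [-3.141, -0.0, 1.493]
contact_force: [0.7, 1.1, -1.8]
opening: 0.191
grasp_force: 119.3
```

```bash
python3 tip.py; python3 -c "
from h import *
s=r.sense();print(s['clock'],s['eef_pos'],s['tcp_rot'],s['contact_force'],s['qpos'])
a=r.grab_frame('side')[120:240,170:330];b=r.grab_frame('top')[140:260,220:340]
f=lambda m,k:cv2.resize(m,k,interpolation=cv2.INTER_CUBIC)
cv2.imwrite('pics/p5.png',np.hstack([f(a,(440,330)),f(b,(330,330))]))"
```

```text
pred corners side [[571.0, -120.0, 195.0], [521.0, -116.0, 195.0]] [[229.3, 155.4], [243.7, 152.4], [252.1, 182.0], [265.1, 170.3], [271.2, 168.9]]
level move [-0.0012 -0.0005  0.0009] [559.   60.4 240. ]
10.6 dx -0.0137 dz -0.0275
21.2 dx -0.0332 dz -0.0519
31.8 dx -0.0576 dz -0.0723
42.4 dx -0.0862 dz -0.0878
46 dx -0.0967 dz -0.0918
16.3 [559.5029453   61.54055091 240.91446413] [-3.14143065e+00 -1.59897340e-04  1.49349047e+00] [ 0.73386368  1.13417707 -1.82564643] [1.06780752e-01 2.72835244e-01 1.78362386e+00 2.11267942e-04
 1.08526357e+00 1.83987989e-01]
```

View pics/p5.png

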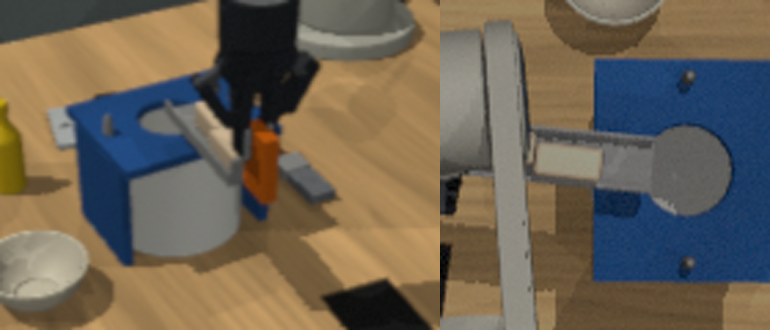

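The lip stands over the near part of the mouth, centred at the top crop (650,165). Both blocks are in place, so tip now.

Emit:
carry_out(delta_pos=[[-0.014, 0, -0.028], [-0.033, 0, -0.053], [-0.0575, 0, -0.074], [-0.086, 0, -0.0905], [-0.0965, 0, -0.095], [-0.0965, 0, -0.095], [-0.0965, 0, -0.095], [-0.0965, 0, -0.095]], rot=[[0, 10.6, 0], [0, 21.2, 0], [0, 31.8, 0], [0, 42.4, 0], [0, 46, 0], [0, 46, 0], [0, 46, 0], [0, 46, 0]])

```text
clock: 17.4
eef_pos: [552.3, -34.4, 336.2]
tcp_rot: [3.141, -0.802, 1.495]
contact_force: [-0.0, 0.5, -2.1]
opening: 0.19
grasp_force: 119.6
```

Emit:
carry_out(delta_pos=[[0, 0, 0], [0, 0, 0], [0, 0, 0], [0, 0, 0], [0, 0, 0], [0, 0, 0]], rot=[[0, 0, 0], [0, 0, 0], [0, 0, 0], [0, 0, 0], [0, 0, 0], [0, 0, 0]])

```text
clock: 18.15
eef_pos: [552.3, -35.6, 335.9]
tcp_rot: [-3.142, -0.803, 1.492]
contact_force: [-0.1, 0.4, -2.5]
opening: 0.192
grasp_force: 119.6
```

```bash
python3 -c "
from h import *
s=r.sense();print(s['clock'],s['eef_pos'],s['tcp_rot'],s['contact_force'],s['qpos'])
a=r.grab_frame('side')[100:240,160:330];b=r.grab_frame('top')[140:260,220:340]
f=lambda m,k:cv2.resize(m,k,interpolation=cv2.INTER_CUBIC)
cv2.imwrite('pics/p6.png',np.hstack([f(a,(440,362)),f(b,(360,362))]))"
```

```text
18.15 [552.32401452 -35.61076779 335.85639732] [-3.14159115 -0.80285894  1.49218318] [-0.07407158  0.42898103 -2.47814029] [-0.4605391   0.32505854  1.7152156   0.73341272  1.4955493  -0.59187271]
```

View pics/p6.png

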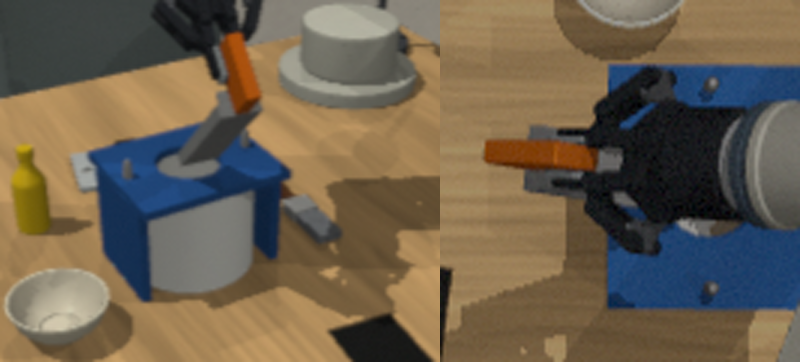

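The wrist force fell to about 2.5 N, the chute's own weight, and the channel is empty, so both blocks went in. Back to level and to the mat.

```bash
cat > rel.py <<'E'
from h import *
import sys
def rel(x,y,z,yaw,fr,frm=None,tilt=0):
    if frm is None: s=r.sense(); p,R=s['eef_pos'],Ro.from_euler('xyz',s['tcp_rot'])
    else: p,R=np.array(frm[:3]),Ro.from_euler('xyz',[np.pi,0,frm[3]])
    t=Ro.from_euler('xyz',[np.pi,0,yaw]); d=R.inv().apply(np.array([x,y,z])-p)/1000; v=np.degrees((R.inv()*t).as_rotvec())
    print([(d*f).round(4).tolist() for f in fr],[(v*f).round(1).tolist() for f in fr])
if __name__=="__main__":
    s=r.sense(); print(s['clock'],s['eef_pos'].round(1),s['tcp_rot'].round(3),s['opening'],s['contact_force'].round(1))
    a=[float(v) for v in sys.argv[1:]]
    rel(*a[:4],a[4:] or [1])
E
python3 rel.py 559.5 62 265 1.4816 .2 .4 .6 .8 1
python3 -c "
from rel import *
rel(442.5,286.7,120,1.4816,[1],(559.5,62,265,1.4816))"
```

```text
18.25 [552.3 -35.6 335.8] [-3.142 -0.803  1.492] 0.19203731816921107 [-0.2 -0.2 -2.5]
[[0.0034, -0.0001, 0.0239], [0.0068, -0.0002, 0.0479], [0.0102, -0.0003, 0.0718], [0.0136, -0.0004, 0.0957], [0.017, -0.0005, 0.1196]] [[-0.0, -9.2, 0.1], [-0.1, -18.4, 0.2], [-0.1, -27.6, 0.3], [-0.2, -36.8, 0.5], [-0.2, -46.0, 0.6]]
[[0.2134, -0.1366, 0.145]] [[0.0, 0.0, 0.0]]
```

Emit:
carry_out(delta_pos=[[0.003, 0, 0.024], [0.007, 0, 0.048], [0.01, 0, 0.072], [0.014, 0, 0.096], [0.017, 0, 0.12], [0.017, 0, 0.12], [0.017, 0, 0.12]], rot=[[0, -9.2, 0.1], [0, -18.4, 0.2], [0, -27.6, 0.3], [0, -36.8, 0.5], [-0.2, -46, 0.6], [-0.2, -46, 0.6], [-0.2, -46, 0.6]])

```text
clock: 19.12
eef_pos: [559.7, 62.6, 264.7]
tcp_rot: [-3.14, -0.002, 1.483]
contact_force: [0.4, 0.8, -2.3]
opening: 0.192
grasp_force: 119.5
```

Emit:
carry_out(delta_pos=[[0.04, -0.03, 0], [0.09, -0.06, 0], [0.14, -0.09, 0.02], [0.18, -0.12, 0.06], [0.213, -0.137, 0.11], [0.213, -0.137, 0.145], [0.213, -0.137, 0.145], [0.213, -0.137, 0.145]], rot=[[0, 0, 0], [0, 0, 0], [0, 0, 0], [0, 0, 0], [0, 0, 0], [0, 0, 0], [0, 0, 0], [0, 0, 0]])

```text
clock: 20.12
eef_pos: [443.9, 286.0, 121.2]
tcp_rot: [3.142, -0.001, 1.479]
contact_force: [1.0, -0.7, -2.0]
opening: 0.194
grasp_force: 119.2
```

```bash
python3 rel.py 442.5 286.7 67 1.4816; python3 - <<'E'
from h import *
s=r.sense(); R=Ro.from_euler('xyz',s['tcp_rot']).as_matrix()@np.diag([-1,1,-1])
im=r.grab_frame("top"); cv2.imwrite("pics/t.png",im)
loc=np.array([[107,25,16],[107,-25,16],[-62,25,16],[-62,-25,16]])+[73,0,-62]
print(proj("top",loc@R.T+s['eef_pos']).round(1).tolist())
a=im[200:270,110:240]; b=r.grab_frame("side")[180:320,220:400]
f=lambda m,k:cv2.resize(m,k,interpolation=cv2.INTER_CUBIC)
cv2.imwrite('pics/p7.png',np.vstack([f(a,(585,315)),f(b,(585,280))]))
E
```

```text
20.125 [443.9 286.  121.2] [ 3.142e+00 -1.000e-03  1.479e+00] 0.19374804643682725 [ 1.  -0.7 -2. ]
[[0.0005, -0.0014, 0.0542]] [[0.0, -0.1, -0.1]]
[[210.2, 234.5], [208.0, 253.1], [147.7, 227.3], [145.3, 245.9]]
```

View pics/p7.png

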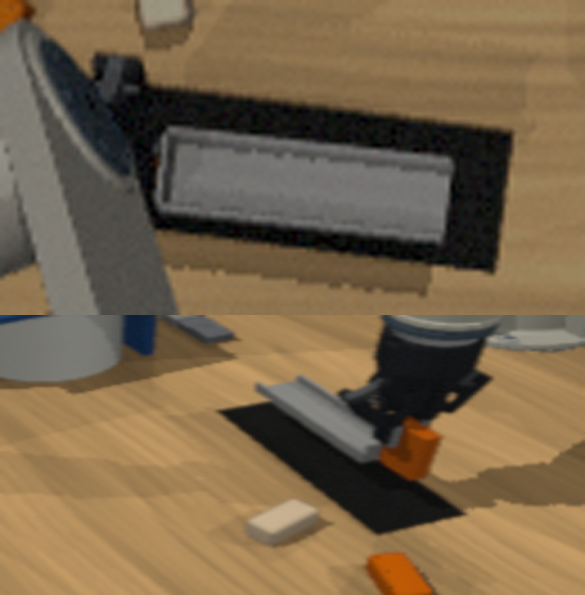

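The channel is empty and the chute level over the mat. The spout corner is at (210.4,234.9), and I predicted (210.2,234.5). Setting it down.

Emit:
carry_out(delta_pos=[[0, -0.001, 0.025], [0, -0.001, 0.045], [0, -0.001, 0.052], [0, -0.001, 0.054], [0, -0.001, 0.0555], [0, -0.001, 0.0555], [0, -0.001, 0.0555]], rot=[[0, 0, 0], [0, 0, 0], [0, 0, 0], [0, 0, 0], [0, 0, 0], [0, 0, 0], [0, 0, 0]])

```text
clock: 21.1
eef_pos: [442.0, 287.0, 65.2]
tcp_rot: [3.141, -0.001, 1.482]
contact_force: [1.0, -2.3, 7.1]
opening: 0.193
grasp_force: 120.6
```

Emit:
carry_out(delta_pos=[[0, 0, 0], [0, 0, 0], [0, 0, 0], [0, 0, 0], [0, 0, -0.05], [0, 0, -0.11], [0.06, 0, -0.11], [0.06, 0, -0.11]], rot=[[0, 0, 0], [0, 0, 0], [0, 0, 0], [0, 0, 0], [0, 0, 0], [0, 0, 0], [0, 0, 0], [0, 0, 0]], claw=0.055, grip_force=40)

```text
clock: 22.1
eef_pos: [447.8, 349.8, 175.8]
tcp_rot: [3.14, -0.003, 1.483]
contact_force: [0.6, 0.5, -0.3]
opening: 0.646
grasp_force: 0.0
```

```bash
python3 - <<'E'
from h import *
s=r.sense(); print(s['clock'],s['eef_pos'],s['tcp_rot'])
im=r.grab_frame("top"); cv2.imwrite("pics/t2.png",im)
D=r.recognise("block0","top")
for d in D: print(round(d["p"],2),np.round(d["box"]))
for d in D:
    b=[int(round(v)) for v in d["box"]]
    if d["p"]>.3 and (b[2]-b[0])<35:
        try: print(b,blocks(im,[b])[0])
        except Exception as e: print(e)
E
python3 rel.py 558.2 296.4 130 3.373
```

```text
22.1 [447.82971345 349.83754452 175.79520025] [ 3.13957849 -0.00346562  1.48336049]
0.52 [138. 186. 154. 205.]
0.5 [ 92. 191. 119. 211.]
0.36 [368. 179. 420. 262.]
[138, 186, 154, 205] (array([5.58379e+02, 2.96374e+02, 2.92000e-01]), np.float64(0.855), np.int64(236))
[92, 191, 119, 211] (array([563.885, 394.153,  -1.542]), np.float64(0.317), np.int64(723))
22.2 [446.3 346.5 174. ] [-3.140e+00  1.000e-03  1.483e+00] 0.6404291801625518 [ 0.2 -0.5  0.2]
[[-0.0401, 0.1159, 0.0439]] [[-0.1, -0.0, -108.3]]
```

Emit:
carry_out(delta_pos=[[-0.005, 0.015, 0], [-0.01, 0.03, 0], [-0.02, 0.06, 0], [-0.03, 0.09, 0], [-0.04, 0.116, 0.0], [-0.04, 0.116, 0.02], [-0.04, 0.116, 0.044], [-0.04, 0.116, 0.044]], rot=[[0, 0, -10.6], [0, 0, -21.2], [0, 0, -31.8], [0, 0, -42.4], [0, 0, -53], [0, 0, -63.6], [0, 0, -74.2], [0, 0, -84.8]])

```text
clock: 23.2
eef_pos: [556.8, 294.1, 127.2]
tcp_rot: [-3.138, -0.005, 2.967]
contact_force: [0.4, -0.2, 0.6]
opening: 0.645
grasp_force: 0.0
```

Emit:
carry_out(delta_pos=[[0, 0, 0], [0, 0, 0], [0, 0, 0], [0, 0, 0], [0, 0, 0]], rot=[[0, 0, -10.6], [0, 0, -20], [0, 0, -22.3], [0, 0, -22.3], [0, 0, -22.3]])

```text
clock: 23.82
eef_pos: [558.4, 295.6, 129.8]
tcp_rot: [-3.141, -0.002, -2.934]
contact_force: [0.9, 0.9, 0.8]
opening: 0.647
grasp_force: 0.0
```

```bash
python3 rel.py 558.3 296.4 40 3.352
```

```text
23.825 [558.4 295.6 129.8] [-3.141e+00 -2.000e-03 -2.934e+00] 0.6471818457061804 [0.9 0.9 0.8]
[[-0.0002, 0.0008, 0.0898]] [[-0.0, -0.1, -0.2]]
```

Emit:
carry_out(delta_pos=[[0, 0.001, 0.05], [0, 0.001, 0.09], [0, 0.001, 0.09], [0, 0.001, 0.09]], rot=[[0, 0, 0], [0, 0, 0], [0, 0, 0], [0, 0, 0]])

```text
clock: 24.32
eef_pos: [559.1, 297.6, 41.4]
tcp_rot: [3.141, 0.0, -2.933]
contact_force: [0.4, -0.3, 0.5]
opening: 0.642
grasp_force: 0.0
```

Emit:
carry_out(delta_pos=[[0, 0, 0], [0, 0, 0], [0, 0, 0], [0, 0, 0], [0, 0, -0.05], [0, 0, -0.1], [0, 0, -0.1], [0, 0, -0.1]], rot=[[0, 0, 0], [0, 0, 0], [0, 0, 0], [0, 0, 0], [0, 0, 0], [0, 0, 0], [0, 0, 0], [0, 0, 0]], claw=0.02)

```text
clock: 25.32
eef_pos: [558.2, 297.2, 140.3]
tcp_rot: [3.141, -0.001, -2.932]
contact_force: [-0.9, -0.2, -1.1]
opening: 0.339
grasp_force: 40.0
```

```bash
python3 - <<'E'
from h import *
# chute pose now, from the top picture (before the grasp): compare rim corners by prediction
im=cv2.imread("pics/t2.png"); f=im.astype(float)
m=otsu(255-1.0*cv2.cvtColor(im,cv2.COLOR_BGR2HSV)[...,2],[120,214,226,262])  # dark mat
g=cv2.GaussianBlur(im,(3,3),0).max(2); reg=np.zeros(g.shape,np.uint8); reg[226:256,143:214]=1
ch=((g>60)&(reg>0)); n,l,st,_=cv2.connectedComponentsWithStats(ch.astype(np.uint8)); k=l==1+np.argmax(st[1:,4]); print(st[1:,4].max(),st[1+np.argmax(st[1:,4])])
MODELS["chan"]=[box(-62,107,-25,25,12,16)]; Z["chan"]=3
print(fit("chan",{"top":k},[436,214,-1.66]))
s=r.sense(); o=np.array([436,214]); yaw=-1.66; u=np.array([np.cos(yaw),np.sin(yaw)]); print(o-24*u)
E
python3 rel.py 438.1 237.9 120 1.4816
```

```text
1194 [ 143  229   69   24 1194]
(array([434.42465391, 215.75802384,  -1.65839462]), np.float64(0.9156319808821237))
[438.13805001 237.90457576]
25.325 [558.2 297.2 140.3] [ 3.141e+00 -1.000e-03 -2.932e+00] 0.33868371248544304 [-0.9 -0.2 -1.1]
[[0.1298, -0.033, 0.0204]] [[-0.0, -0.0, 107.1]]
```

Emit:
carry_out(delta_pos=[[0.03, -0.005, 0], [0.06, -0.01, 0], [0.09, -0.02, 0], [0.12, -0.03, 0], [0.1305, -0.032, 0.0], [0.1305, -0.032, 0.01], [0.1305, -0.032, 0.02], [0.1305, -0.032, 0.02]], rot=[[0, 0, 10.6], [0, 0, 21.2], [0, 0, 31.8], [0, 0, 42.4], [0, 0, 53], [0, 0, 63.6], [0, 0, 74.2], [0, 0, 84.8]])

```text
clock: 26.32
eef_pos: [435.9, 238.0, 118.2]
tcp_rot: [-3.137, 0.001, 1.865]
contact_force: [0.0, -0.2, -0.6]
opening: 0.341
grasp_force: 40.0
```

Emit:
carry_out(delta_pos=[[0, 0, 0], [0, 0, 0], [0, 0, 0], [0, 0, 0], [0, 0, 0], [0, 0, 0]], rot=[[0, 0, 10.6], [0, 0, 20], [0, 0, 22.3], [0, 0, 22.3], [0, 0, 22.3], [0, 0, 22.3]])

```text
clock: 27.08
eef_pos: [437.3, 238.8, 120.0]
tcp_rot: [-3.14, 0.0, 1.482]
contact_force: [-0.7, -0.4, -1.4]
opening: 0.341
grasp_force: 40.0
```

```bash
python3 rel.py 437.1 238.9 48.5 1.4816
```

```text
27.075 [437.3 238.8 120. ] [-3.14   0.     1.482] 0.34136587425897114 [-0.7 -0.4 -1.4]
[[0.0002, -0.0001, 0.0715]] [[-0.1, 0.0, 0.0]]
```

Emit:
carry_out(delta_pos=[[0, 0, 0.03], [0, 0, 0.055], [0, 0, 0.0715], [0, 0, 0.0715], [0, 0, 0.0715]], rot=[[0, 0, 0], [0, 0, 0], [0, 0, 0], [0, 0, 0], [0, 0, 0]])

```text
clock: 27.7
eef_pos: [437.6, 239.0, 49.0]
tcp_rot: [-3.141, -0.0, 1.482]
contact_force: [0.3, 0.1, -1.4]
opening: 0.338
grasp_force: 43.4
```

Emit:
carry_out(delta_pos=[[0, 0, 0], [0, 0, 0], [0, 0, 0], [0, 0, -0.05], [0, 0, -0.11], [0.056, 0, -0.11], [0.056, 0, -0.11], [0.056, 0, -0.11]], rot=[[0, 0, 0], [0, 0, 0], [0, 0, 0], [0, 0, 0], [0, 0, 0], [0, 0, 0], [0, 0, 0], [0, 0, 0]], claw=0.055)

```text
clock: 28.7
eef_pos: [442.0, 294.4, 158.5]
tcp_rot: [-3.14, 0.001, 1.482]
contact_force: [-0.7, -0.2, 0.4]
opening: 0.638
grasp_force: 0.0
```

```bash
python3 rel.py 442.1 294.7 64.5 1.4816
```

```text
28.7 [442.  294.4 158.5] [-3.140e+00  1.000e-03  1.482e+00] 0.6380455953236808 [-0.7 -0.2  0.4]
[[0.0004, 0.0003, 0.094]] [[-0.1, 0.0, 0.1]]
```

Emit:
carry_out(delta_pos=[[0, 0, 0.04], [0, 0, 0.08], [0, 0, 0.094], [0, 0, 0.094], [0, 0, 0.094]], rot=[[0, 0, 0], [0, 0, 0], [0, 0, 0], [0, 0, 0], [0, 0, 0]])

```text
clock: 29.32
eef_pos: [443.2, 294.9, 66.0]
tcp_rot: [3.141, -0.001, 1.481]
contact_force: [0.0, -0.2, 1.1]
opening: 0.639
grasp_force: 0.0
```

Emit:
carry_out(delta_pos=[[0, 0, 0], [0, 0, 0], [0, 0, 0], [0, 0, 0], [0, 0, 0], [0, 0, 0]], rot=[[0, 0, 0], [0, 0, 0], [0, 0, 0], [0, 0, 0], [0, 0, 0], [0, 0, 0]], claw=0.005, grip_force=110)

```text
clock: 30.08
eef_pos: [443.0, 295.0, 65.9]
tcp_rot: [3.141, -0.001, 1.482]
contact_force: [-1.4, -0.1, 7.2]
opening: 0.2
grasp_force: 107.5
```

Emit:
carry_out(delta_pos=[[0, 0, -0.02], [0, 0, -0.04], [0, 0, -0.08], [0, 0, -0.12], [0, 0, -0.15], [0, 0, -0.175], [0, 0, -0.175], [0, 0, -0.175]], rot=[[0, 0, 0], [0, 0, 0], [0, 0, 0], [0, 0, 0], [0, 0, 0], [0, 0, 0], [0, 0, 0], [0, 0, 0]])

```text
clock: 31.08
eef_pos: [442.0, 294.3, 238.8]
tcp_rot: [-3.14, 0.001, 1.482]
contact_force: [-0.8, 0.4, -3.6]
opening: 0.197
grasp_force: 107.9
```

```bash
sed -i 's/np.array(\[180,0,-58.\])/np.array([187,0,-57.5])/' tip.py; python3 tip.py|grep level; python3 rel.py 500 100 240 1.48
python3 - <<'E'
from h import *
im=r.grab_frame("top"); m=buff(im); 
s=r.sense(); Rc=Ro.from_euler('xyz',s['tcp_rot']).as_matrix()@np.diag([-1,1,-1])
loc=np.array([[107,25,16],[107,-25,16],[7,0,19],[-30,0,34],[40,0,4]])+[80,0,-61.5]
q=proj("top",loc@Rc.T+s['eef_pos']); print(q.round(1).tolist()); 
for p in q: x,y=p.round().astype(int); print(im[y,x],end=' ')
cv2.imwrite("pics/t3.png",im)
E
```

```text
level move [-0.2155  0.14   -0.0007] [562.2  67.2 239.3]
31.075 [442.  294.3 238.8] [-3.140e+00  1.000e-03  1.482e+00] 0.19654709623173253 [-0.8  0.4 -3.6]
[[-0.1883, 0.0751, -0.0012]] [[-0.1, 0.0, 0.1]]
[[205.3, 236.3], [202.9, 256.8], [163.1, 242.0], [146.6, 240.5], [177.5, 243.3]]
[27 27 28] [61 62 63] [67 80 90] [124 146 151] [119 119 121]
```

Weight 3.6 N (chute plus one block), and the block shows at the back of the channel. Carry and tip.

Emit:
carry_out(delta_pos=[[-0.013, 0.008, 0], [-0.037, 0.024, 0], [-0.074, 0.048, 0], [-0.119, 0.077, 0], [-0.16, 0.104, 0], [-0.189, 0.123, 0], [-0.207, 0.135, -0.001], [-0.2155, 0.14, -0.001]], rot=[[0, 0, 0], [0, 0, 0], [0, 0, 0], [0, 0, 0], [0, 0, 0], [0, 0, 0], [0, 0, 0], [0, 0, 0]])

```text
clock: 32.12
eef_pos: [563.1, 66.4, 240.3]
tcp_rot: [-3.14, 0.0, 1.48]
contact_force: [-0.0, 0.2, -3.0]
opening: 0.199
grasp_force: 107.7
```

Emit:
carry_out(delta_pos=[[0, 0, 0], [0, 0, 0], [0, 0, 0]], rot=[[0, 0, 0], [0, 0, 0], [0, 0, 0]])

```text
clock: 32.5
eef_pos: [562.5, 68.4, 240.8]
tcp_rot: [-3.141, -0.0, 1.483]
contact_force: [0.1, 0.1, -2.8]
opening: 0.199
grasp_force: 107.7
```

```bash
python3 tip.py|grep level; python3 rel.py 562 67 240 1.48
```

```text
level move [-0.0013 -0.0005  0.0013] [561.9  67.1 239.5]
32.5 [562.5  68.4 240.8] [-3.141 -0.     1.483] 0.19926736323411331 [ 0.1  0.1 -2.8]
[[-0.0014, -0.0004, 0.0008]] [[-0.1, -0.0, 0.2]]
```

Emit:
carry_out(delta_pos=[[-0.015, 0, -0.03], [-0.035, 0, -0.0565], [-0.06, 0, -0.079], [-0.089, 0, -0.096], [-0.1, 0, -0.101], [-0.1, 0, -0.101], [-0.1, 0, -0.101], [-0.1, 0, -0.101]], rot=[[0, 10.6, 0], [0, 21.2, 0], [0, 31.8, 0], [0, 42.4, 0], [0, 46, 0], [0, 46, 0], [0, 46, 0], [0, 46, 0]])

```text
clock: 33.5
eef_pos: [554.0, -30.9, 342.0]
tcp_rot: [-3.141, -0.802, 1.483]
contact_force: [-0.0, -0.3, -3.0]
opening: 0.196
grasp_force: 108.2
```

Emit:
carry_out(delta_pos=[[0, 0, 0], [0, 0, 0], [0, 0, 0], [0, 0, 0], [0, 0, 0], [0, 0, 0]], rot=[[0, 0, 0], [0, 0, 0], [0, 0, 0], [0, 0, 0], [0, 0, 0], [0, 0, 0]])

```text
clock: 34.25
eef_pos: [554.0, -32.1, 341.7]
tcp_rot: [-3.14, -0.803, 1.48]
contact_force: [-0.6, -0.1, -2.1]
opening: 0.2
grasp_force: 108.2
```

```bash
python3 rel.py 562 69 265 1.4816 .2 .4 .6 .8 1
python3 -c "
from rel import *
rel(443,292,120,1.4816,[1],(562,69,265,1.4816))"
```

```text
34.25 [554.  -32.1 341.7] [-3.14  -0.803  1.48 ] 0.2002860954347699 [-0.6 -0.1 -2.1]
[[0.0031, -0.0002, 0.0253], [0.0061, -0.0004, 0.0505], [0.0092, -0.0006, 0.0758], [0.0122, -0.0008, 0.101], [0.0153, -0.001, 0.1263]] [[-0.0, -9.2, -0.0], [-0.0, -18.4, -0.0], [-0.0, -27.6, -0.0], [-0.0, -36.8, -0.0], [-0.0, -46.0, -0.0]]
[[0.2115, -0.1384, 0.145]] [[0.0, 0.0, 0.0]]
```

Emit:
carry_out(delta_pos=[[0.003, 0, 0.025], [0.006, 0, 0.05], [0.009, 0, 0.076], [0.012, -0.001, 0.101], [0.015, -0.001, 0.126], [0.015, -0.001, 0.126], [0.015, -0.001, 0.126]], rot=[[0, -9.2, 0], [0, -18.4, 0], [0, -27.6, 0], [0, -36.8, 0], [0, -46, 0], [0, -46, 0], [0, -46, 0]])

```text
clock: 35.12
eef_pos: [561.7, 69.0, 264.9]
tcp_rot: [-3.14, -0.002, 1.483]
contact_force: [-0.7, -0.3, -2.4]
opening: 0.197
grasp_force: 107.9
```

Emit:
carry_out(delta_pos=[[0.04, -0.03, 0], [0.09, -0.06, 0], [0.14, -0.09, 0.02], [0.18, -0.12, 0.06], [0.2115, -0.138, 0.11], [0.2115, -0.138, 0.145], [0.2115, -0.138, 0.145], [0.2115, -0.138, 0.145]], rot=[[0, 0, 0], [0, 0, 0], [0, 0, 0], [0, 0, 0], [0, 0, 0], [0, 0, 0], [0, 0, 0], [0, 0, 0]])

```text
clock: 36.12
eef_pos: [444.8, 291.0, 121.5]
tcp_rot: [3.141, -0.001, 1.479]
contact_force: [0.8, -0.3, -0.9]
opening: 0.197
grasp_force: 108.0
```

```bash
python3 rel.py 444 292.7 66.5 1.4816; python3 - <<'E'
from h import *
print(r.sense()['contact_force'])
a=r.grab_frame("top"); cv2.imwrite("pics/t4.png",a)
f=lambda m,k:cv2.resize(m,k,interpolation=cv2.INTER_CUBIC)
cv2.imwrite('pics/p8.png',np.hstack([f(a[130:270,100:250],(375,350)),f(a[155:250,265:435],(420,350*95*420//(170*350)))if 0 else f(a[155:250,265:435],(425,350))]))
E
```

```text
36.125 [444.8 291.  121.5] [ 3.141e+00 -1.000e-03  1.479e+00] 0.19653878287462523 [ 0.8 -0.3 -0.9]
[[0.0015, -0.0009, 0.055]] [[0.0, -0.1, -0.1]]
[ 0.7985468  -0.27128411 -0.9052832 ]
```

View pics/p8.png

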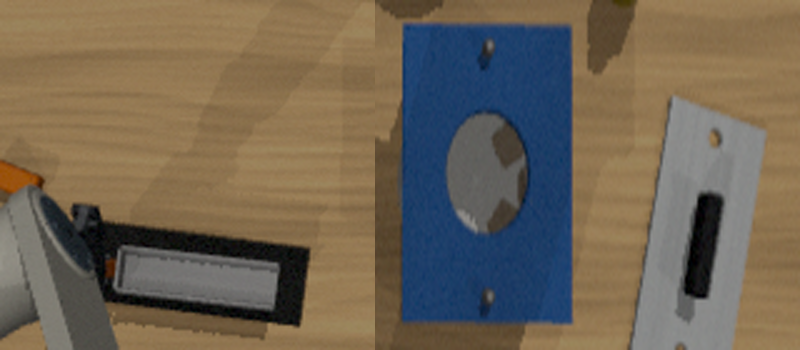

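The jar shows buff blocks in its right half, none on the flange or the bench. The chute is empty over the mat, and the cover looks unmoved. Set the chute down.

Emit:
carry_out(delta_pos=[[0.0015, -0.001, 0.025], [0.0015, -0.001, 0.045], [0.0015, -0.001, 0.052], [0.0015, -0.001, 0.054], [0.0015, -0.001, 0.0555], [0.0015, -0.001, 0.0555], [0.0015, -0.001, 0.0555]], rot=[[0, 0, 0], [0, 0, 0], [0, 0, 0], [0, 0, 0], [0, 0, 0], [0, 0, 0], [0, 0, 0]])

```text
clock: 37.05
eef_pos: [443.1, 293.5, 65.9]
tcp_rot: [3.141, -0.001, 1.482]
contact_force: [-0.8, -2.9, 6.4]
opening: 0.198
grasp_force: 109.2
```

Emit:
carry_out(delta_pos=[[0, 0, 0], [0, 0, 0], [0, 0, 0], [0, 0, 0], [0, 0, -0.06], [0, 0, -0.12], [-0.06, 0, -0.18], [-0.1, 0, -0.2]], rot=[[0, 0, 0], [0, 0, 0], [0, 0, 0], [0, 0, 0], [0, 0, 0], [0, 0, 0], [0, 0, 0], [0, 0, 0]], claw=0.05, grip_force=80)

```text
clock: 38.05
eef_pos: [434.1, 196.4, 264.7]
tcp_rot: [3.14, -0.001, 1.483]
contact_force: [1.0, -0.6, 0.9]
opening: 0.585
grasp_force: 0.0
```

```bash
cat > cov.py <<'E'
from h import *
def cover(im):
    f=cv2.GaussianBlur(im,(3,3),0); hsv=cv2.cvtColor(f,cv2.COLOR_BGR2HSV)
    wood=(hsv[...,1]>75)&(hsv[...,2]>60); m=np.zeros(wood.shape,np.uint8); m[165:290,352:450]=(~wood)[165:290,352:450]
    m=cv2.morphologyEx(m,cv2.MORPH_OPEN,np.ones((5,5),np.uint8)); n,l,st,_=cv2.connectedComponentsWithStats(m); k=(l==1+np.argmax(st[1:,4])).astype(np.uint8)
    c,_=cv2.findContours(k,0,2); k[:]=0; cv2.drawContours(k,c,-1,1,-1)
    MODELS["plate"]=[box(-105,105,-55,55,0,8)];Z["plate"]=0
    return fit("plate",{"top":k>0},[500,-407,-.23]),k.sum()
def holes(im,pose,z=8):
    """sharpen: centroid of non-grey pixels at the predicted holes"""
    out=[]
    for sx in(85,-85):
        p=np.array([pose[0]+sx*np.cos(pose[2]),pose[1]+sx*np.sin(pose[2]),z]); u,v=proj("top",p)[0]; x,y=int(round(u)),int(round(v))
        S=cv2.cvtColor(im,cv2.COLOR_BGR2HSV)[y-4:y+5,x-4:x+5,1].astype(float); w=np.clip(S-np.median(S)-15,0,None); g=np.mgrid[-4:5,-4:5]
        out.append([x+(w*g[1]).sum()/w.sum(),y+(w*g[0]).sum()/w.sum()])
    h=unproj("top",out,4); return h
E
python3 - <<'E'
from cov import *
s=r.sense(); print(s['clock'],s['eef_pos'],s['tcp_rot'],s['opening'])
for im in(cv2.imread("pics/top0.png"),r.grab_frame("top")):
    (p,q),n=cover(im); h=holes(im,p); print(p.round(3),round(q,3),n,h.round(1).tolist(),h.mean(0).round(1),np.linalg.norm(h[0]-h[1]).round(1),np.arctan2(*(h[0]-h[1])[1::-1]).round(3))
cv2.imwrite("pics/t5.png",im)
E
```

```text
38.05 [434.13989155 196.42455884 264.65398065] [ 3.14036655e+00 -1.03636781e-03  1.48339447e+00] 0.5845711042400547
[ 4.99074e+02 -4.07201e+02 -2.27000e-01] 0.977 3020 [[582.2, -426.2, 4.0], [416.6, -387.4, 4.0]] [ 499.4 -406.8    4. ] 170.1 -0.23
[ 4.99165e+02 -4.07211e+02 -2.27000e-01] 0.977 3021 [[582.1, -426.3, 4.0], [416.6, -387.4, 4.0]] [ 499.3 -406.8    4. ] 170.1 -0.23
```

```bash
python3 rel.py 499.3 -406.9 220 -0.229
```

```text
38.1 [434.  191.9 267.7] [3.138e+00 1.000e-03 1.483e+00] 0.5845627087328766 [-0.9 -3.2  2.2]
[[-0.5907, 0.1176, 0.0486]] [[0.2, -0.1, 98.1]]
```

Emit:
carry_out(delta_pos=[[-0.06, 0.012, 0], [-0.12, 0.024, 0], [-0.18, 0.036, 0], [-0.24, 0.048, 0], [-0.3, 0.06, 0], [-0.36, 0.072, 0], [-0.42, 0.084, 0], [-0.48, 0.096, 0]], rot=[[0, 0, 10], [0, 0, 20], [0, 0, 30], [0, 0, 40], [0, 0, 50], [0, 0, 60], [0, 0, 70], [0, 0, 80]])

```text
clock: 39.1
eef_pos: [486.6, -291.9, 262.5]
tcp_rot: [-3.141, 0.001, 0.079]
contact_force: [1.0, 0.2, 1.4]
opening: 0.587
grasp_force: 0.0
```

```bash
python3 rel.py 499.3 -406.9 120 -0.229
```

```text
39.1 [ 486.6 -291.9  262.5] [-3.141e+00  1.000e-03  7.900e-02] 0.5870943991664116 [1.  0.2 1.4]
[[0.0037, 0.1156, 0.1424]] [[-0.0, 0.0, 17.7]]
```

Emit:
carry_out(delta_pos=[[0.001, 0.05, 0.03], [0.003, 0.1, 0.06], [0.0037, 0.1156, 0.1], [0.0037, 0.1156, 0.1424], [0.0037, 0.1156, 0.1424], [0.0037, 0.1156, 0.1424], [0.0037, 0.1156, 0.1424]], rot=[[0, 0, 9], [0, 0, 17.7], [0, 0, 17.7], [0, 0, 17.7], [0, 0, 17.7], [0, 0, 17.7], [0, 0, 17.7]])

```text
clock: 39.98
eef_pos: [501.3, -405.2, 122.3]
tcp_rot: [3.14, -0.002, -0.223]
contact_force: [-0.8, -0.1, -0.2]
opening: 0.587
grasp_force: 0.0
```

```bash
python3 rel.py 499.3 -406.9 40 -0.229
```

```text
39.975 [ 501.3 -405.2  122.3] [ 3.14e+00 -2.00e-03 -2.23e-01] 0.5871031128482255 [-0.8 -0.1 -0.2]
[[-0.0017, 0.0019, 0.0823]] [[0.1, -0.1, 0.3]]
```

Emit:
carry_out(delta_pos=[[-0.0015, 0.002, 0.04], [-0.0015, 0.002, 0.07], [-0.0015, 0.002, 0.082], [-0.0015, 0.002, 0.082], [-0.0015, 0.002, 0.082], [-0.0015, 0.002, 0.082]], rot=[[0, 0, 0.3], [0, 0, 0.3], [0, 0, 0.3], [0, 0, 0.3], [0, 0, 0.3], [0, 0, 0.3]])

```text
clock: 40.72
eef_pos: [498.8, -406.8, 39.4]
tcp_rot: [3.141, -0.001, -0.229]
contact_force: [1.1, 1.3, -0.8]
opening: 0.584
grasp_force: 0.0
```

```bash
python3 rel.py 499.3 -406.9 40 -0.229
```

```text
40.725 [ 498.8 -406.8   39.4] [ 3.141e+00 -1.000e-03 -2.290e-01] 0.5840318063532254 [ 1.1  1.3 -0.8]
[[0.0005, -0.0, -0.0006]] [[0.1, -0.1, 0.0]]
```

Emit:
carry_out(delta_pos=[[0, 0, 0], [0, 0, 0], [0, 0, 0], [0, 0, 0], [0, 0, 0], [0, 0, 0]], rot=[[0, 0, 0], [0, 0, 0], [0, 0, 0], [0, 0, 0], [0, 0, 0], [0, 0, 0]], claw=0.005, grip_force=90)

```text
clock: 41.48
eef_pos: [498.4, -406.4, 38.7]
tcp_rot: [3.141, 0.0, -0.229]
contact_force: [-0.9, 1.2, 5.8]
opening: 0.224
grasp_force: 89.0
```

Emit:
carry_out(delta_pos=[[0, 0, -0.02], [0, 0, -0.06], [0, 0, -0.11], [0, 0, -0.16], [0, 0, -0.2], [0, 0, -0.215], [0, 0, -0.215], [0, 0, -0.215]], rot=[[0, 0, 0], [0, 0, 0], [0, 0, 0], [0, 0, 0], [0, 0, 0], [0, 0, 0], [0, 0, 0], [0, 0, 0]])

```text
clock: 42.48
eef_pos: [497.4, -405.6, 251.0]
tcp_rot: [-3.14, 0.004, -0.229]
contact_force: [-0.3, 0.6, -4.1]
opening: 0.224
grasp_force: 88.5
```

```bash
python3 rel.py 542.5 -152.2 250 0.0135
```

```text
42.475 [ 497.4 -405.6  251. ] [-3.14   0.004 -0.229] 0.22404082436210856 [-0.3  0.6 -4.1]
[[-0.0136, -0.257, 0.0014]] [[-0.1, 0.2, -13.9]]
```

Emit:
carry_out(delta_pos=[[-0.001, -0.03, 0], [-0.003, -0.08, 0], [-0.006, -0.13, 0], [-0.009, -0.18, 0], [-0.012, -0.22, 0], [-0.0135, -0.245, 0], [-0.0135, -0.257, 0], [-0.0135, -0.257, 0]], rot=[[0, 0, -2], [0, 0, -5], [0, 0, -8], [0, 0, -11], [0, 0, -13], [0, 0, -13.9], [0, 0, -13.9], [0, 0, -13.9]])

```text
clock: 43.48
eef_pos: [543.2, -152.7, 252.1]
tcp_rot: [-3.141, 0.002, 0.014]
contact_force: [0.4, -0.2, -2.9]
opening: 0.226
grasp_force: 88.8
```

Emit:
carry_out(delta_pos=[[0, 0, 0.01], [0, 0, 0.02], [0, 0, 0.025], [0, 0, 0.025], [0, 0, 0.025]], rot=[[0, 0, 0], [0, 0, 0], [0, 0, 0], [0, 0, 0], [0, 0, 0]])

```text
clock: 44.1
eef_pos: [543.6, -153.1, 228.2]
tcp_rot: [3.142, 0.0, 0.014]
contact_force: [0.3, -1.1, -3.5]
opening: 0.223
grasp_force: 88.8
```

```bash
python3 rel.py 542.5 -152.2 225 0.0135; python3 - <<'E'
from h import *
im=r.grab_frame("top"); s=r.sense(); p=s['eef_pos']; yaw=s['tcp_rot'][2]
f=cv2.GaussianBlur(im,(3,3),0); hsv=cv2.cvtColor(f,cv2.COLOR_BGR2HSV)
# plate corners predicted and hole pixels
zc=p[2]-39
def W(x,y,z): return [p[0]+x*np.cos(yaw)-y*np.sin(yaw),p[1]+x*np.sin(yaw)+y*np.cos(yaw),zc+z]
for sx in(85,-85):
    u,v=proj("top",W(sx,0,8))[0]; x,y=int(round(u)),int(round(v)); print("pred hole px",u.round(1),v.round(1)); print(hsv[y-5:y+6,x-5:x+6,1])
print("corners",proj("top",[W(a,b,8) for a in(105,-105) for b in(55,-55)]).round(1).tolist())
cv2.imwrite("pics/t6.png",im)
E
```

```text
44.1 [ 543.6 -153.1  228.2] [3.142 0.    0.014] 0.22319148836506386 [ 0.3 -1.1 -3.5]
[[-0.0011, -0.001, 0.0032]] [[0.0, 0.0, 0.0]]
pred hole px 312.2 165.5
[[ 3 16 23 26 25 26 26 26 24 22 24]
 [ 8 14 26 26 26 25 25 25 25 22 24]
 [14 17 26 26 23 25 25 23 23 23 25]
 [ 9 21 26 22 24 23 23 24 23 23 25]
 [ 8 22 22 22 23 22 24 24 24 23 24]
 [14 23 24 23 23 24 24 24 22 24 22]
 [15 22 23 22 24 24 24 24 22 24 22]
 [17 24 22 23 24 24 26 25 24 25 26]
 [22 25 21 22 25 24 25 24 25 25 25]
 [23 24 25 24 25 24 24 25 24 25 25]
 [25 23 26 25 25 24 22 24 24 24 24]]
pred hole px 312.2 235.1
[[  3   3   3   3   6   3   3   3   3   3   2]
 [  3   3   0   6   6  13  16   9   3   3   4]
 [  3   3   3   9  31  58  71  50  15   2   4]
 [  3   6   6  10  44 104 147 123  46   7   2]
 [  6   6   6   7  26  88 164 167  85  18   2]
 [  3   3   3   4  13  70 157 174  98  21   2]
 [  0   3   3   0  13  87 157 145  70  14   0]
 [  0   3   6   3  19  78 110  72  26   4   2]
 [  3   3   6   0   7  30  35  19   4   0   4]
 [  6   6   3   3   3   3   2   2   2   4   4]
 [  3   6   6   6   3   0   2   2   2   4   2]]
corners [[289.8, 157.2], [334.6, 157.6], [289.5, 243.2], [334.8, 243.5]]
```

```bash
cat > al.py <<'E'
from h import *
def pins(im):
    out=[]
    for u,v in((310.4,167.4),(310.4,234.9)):
        x,y=int(round(u)),int(round(v)); H=cv2.cvtColor(im,cv2.COLOR_BGR2HSV)[y-7:y+8,x-7:x+8].astype(float); S,V=H[...,1],H[...,2]
        f=im[y-7:y+8,x-7:x+8].astype(float); chroma=f[...,0]-f[...,2]; base=np.median(chroma)
        w=np.clip((base-chroma)/base-.35,0,1)*(V>V.max()*.0); g=np.mgrid[-7:8,-7:8]
        w*=(np.hypot(*g)<6); w*=(V>50)
        out.append([x+(w*g[1]).sum()/w.sum(),y+(w*g[0]).sum()/w.sum(),w.sum()])
    return np.array(out)
def nearhole(im,z):
    s=r.sense(); p=s['eef_pos']; yaw=s['tcp_rot'][2]
    h=[p[0]-85*np.cos(yaw),p[1]-85*np.sin(yaw),z]; u,v=proj("top",h)[0]; x,y=int(round(u)),int(round(v))
    f=im[y-6:y+7,x-6:x+7].astype(float); f=abs(f[...,0]-f[...,2]); w=np.clip(f-np.median(f)-12,0,None); g=np.mgrid[-6:7,-6:7]; w*=np.hypot(*g)<6
    px=[x+(w*g[1]).sum()/w.sum(),y+(w*g[0]).sum()/w.sum()]; q=unproj("top",[px],z)[0]; return px,q,q-h
E
python3 - <<'E'
from al import *
for n in("top0","t4"):
    p=pins(cv2.imread(f"pics/{n}.png")); w=unproj("top",p[:,:2],162); print(p.round(2).tolist(),w.round(1).tolist(),w.mean(0).round(1),np.linalg.norm(w[0]-w[1]).round(1))
im=cv2.imread("pics/t4.png"); print(im[228:242,304:318,0]-0); print(im[228:242,304:318,2])
z=r.sense()['eef_pos'][2]-39+4
im=r.grab_frame("top"); print([np.round(a,2) for a in nearhole(im,z)], r.sense()['eef_pos'].round(1))
E
```

```text
[[310.43, 167.2, 8.71], [310.16, 235.0, 10.24]] [[628.7, -151.6, 162.0], [458.2, -153.4, 162.0]] [ 543.4 -152.5  162. ] 170.5
[[310.32, 167.48, 10.12], [310.14, 235.07, 10.25]] [[628.0, -151.3, 162.0], [458.0, -153.4, 162.0]] [ 543.  -152.3  162. ] 170.0
[[ 99 103 105 104 103 104 103 101  98  99  98 102 101 101]
 [101 101 104 104 102 103 102  98 100 103 102  99 100 103]
 [ 98  96 102 102 102 101 103  98 101 102  98 100 100 100]
 [ 96  98  98  97 103 101 102 100 100  99 100 100  98 100]
 [ 94  94  97  98  97 100 102 101 100 100 100 101  99  98]
 [ 93  95  98  96  76  72  73  82  93 103 100  99 102  99]
 [ 93  93  97  83  54  58  85  92  78 101 101  99 100  99]
 [ 99  98  90  78  41  57 104 105  74  94  96 100 101  99]
 [ 99  97  99  67  46  49  79  90  69  98  98  99 100 102]
 [101  99 100  67  58  52  54  66  93 102 100 100  98 101]
 [ 98  97  76  64  65  62  63  91  97 103  97 100  96 100]
 [100 100  93  63  63  66  71 100 100  99 100  99  98  97]
 [ 99  99  96  64  70  70  96 101 102 101  98  97 100 100]
 [101  98  99  93  93  93 100 103 100  99 100  98 100 100]]
[[ 22  28  33  28 
[... 223 characters left out ...]
  18  29  28  25  31  30  25  25  28  30  30  22  26]
 [ 22  26  26  30  29  53  56  45  31  34  28  25  34  25]
 [ 19  23  27  27  47  62  89  93  63  26  27  27  31  26]
 [ 26  25  19  29  43  59 106 106  71  34  22  27  31  27]
 [ 27  25  31  21  36  50  84  91  53  29  25  27  27  29]
 [ 27  28  29  28  25  37  43  49  34  33  30  27  18  30]
 [ 26  24  23  17   6  19  27  30  27  31  19  30  22  31]
 [ 24  26  27   8  15  20  18  31  26  29  27  23  26  24]
 [ 28  29  27  14  24  22  30  31  32  27  22  25  28  29]
 [ 27  25  26  22  22  24  27  30  27  27  30  24  26  28]]
[array([313.44, 234.68]), array([ 459.66, -157.82,  193.36]), array([ 0.98, -3.6 , -0.  ])] [ 543.7 -153.   228.4]
```

The pin pair is 170.0–170.5 mm apart, which matches. The hole's picture is confounded by the pin beneath it, so I measure the plate's edges instead.

```bash
cat >> al.py <<'E'
def cross(prof,lo,hi):  # subpixel 50% crossing of rising/falling profile between lo,hi indices
    a,b=prof[:4].mean(),prof[-4:].mean(); h=(a+b)/2; s=np.sign(b-a); k=np.argmax(s*(prof-h)>0); return lo+k-1+(h-prof[k-1])/(prof[k]-prof[k-1])
def edges(im):
    s=r.sense(); p=s['eef_pos']; yaw=s['tcp_rot'][2]; z0=p[2]-39
    W=lambda x,y,z:[p[0]+x*np.cos(yaw)-y*np.sin(yaw),p[1]+x*np.sin(yaw)+y*np.cos(yaw),z0+z]
    ch=im[...,0].astype(float)-im[...,2]
    for name,pts,ax in(("left",[W(t,55,0) for t in(-95,-75,-55,-35)],0),("right",[W(t,-55,8) for t in(-95,-75,-55,-35)],0),("near",[W(-105,t,8) for t in(-40,-20,20,40)],1)):
        for q in pts:
            u,v=proj("top",q)[0]; x,y=int(round(u)),int(round(v))
            pr=ch[y-1:y+2,x-8:x+9].mean(0) if ax==0 else ch[y-8:y+9,x-1:x+2].mean(1)
            c=cross(pr,(x if ax==0 else y)-8,0); print(name,"seen-pred px",round(c-(u if ax==0 else v),2),"contrast",round(pr[:4].mean()-pr[-4:].mean()))
E
python3 - <<'E'
from al import *
im=r.grab_frame("top"); edges(im); print(r.sense()['eef_pos'],r.sense()['tcp_rot'])
E
```

```text
left seen-pred px -3.7 contrast 63
left seen-pred px -1.76 contrast 60
left seen-pred px 0.23 contrast 60
left seen-pred px 0.31 contrast 85
right seen-pred px 0.77 contrast -70
right seen-pred px 0.83 contrast -69
right seen-pred px 0.75 contrast -65
right seen-pred px -0.31 contrast 3
near seen-pred px -0.18 contrast 62
near seen-pred px -0.26 contrast 44
near seen-pred px -0.32 contrast 45
near seen-pred px -inf contrast -1
[ 543.67839883 -153.02641925  228.42655309] [3.14147256e+00 1.97767963e-04 1.37455382e-02]al.py:17: RuntimeWarning: divide by zero encountered in scalar divide
  a,b=prof[:4].mean(),prof[-4:].mean(); h=(a+b)/2; s=np.sign(b-a); k=np.argmax(s*(prof-h)>0); return lo+k-1+(h-prof[k-1])/(prof[k]-prof[k-1])
```

Emit:
carry_out(delta_pos=[[-0.001, -0.002, 0.003], [-0.001, -0.002, 0.006], [-0.001, -0.002, 0.01], [-0.001, -0.002, 0.014], [-0.001, -0.002, 0.018], [-0.001, -0.002, 0.021], [-0.001, -0.002, 0.021], [-0.001, -0.002, 0.021]], rot=[[0, 0, 0], [0, 0, 0], [0, 0, 0], [0, 0, 0], [0, 0, 0], [0, 0, 0], [0, 0, 0], [0, 0, 0]])

```text
clock: 45.25
eef_pos: [542.5, -151.0, 207.1]
tcp_rot: [3.142, 0.001, 0.014]
contact_force: [0.4, 0.2, -3.9]
opening: 0.223
grasp_force: 88.8
```

```bash
python3 - <<'E'
from al import *
s=r.sense(); print(s['eef_pos'].round(2),s['tcp_rot'].round(4),s['contact_force'].round(1),s['wrist_torque'].round(2))
im=r.grab_frame("top")
try: edges(im)
except Exception as e: print(e)
u,v=proj("top",[458.5,-153,180])[0]; x,y=int(u),int(v)
print(im[y-6:y+7,x-6:x+7,0].astype(int)-im[y-6:y+7,x-6:x+7,2])
E
```

```text
[ 542.5  -151.02  207.14] [3.1416e+00 7.0000e-04 1.3700e-02] [ 0.4  0.2 -3.9] [ 0.07  0.05 -0.02]
left seen-pred px -3.98 contrast 60
left seen-pred px -2.0 contrast 63
left seen-pred px 0.06 contrast 60
left seen-pred px 0.39 contrast 82
right seen-pred px 0.94 contrast -79
right seen-pred px 0.95 contrast -77
right seen-pred px 0.79 contrast -72
right seen-pred px -10.76 contrast 2
near seen-pred px -0.27 contrast 64
near seen-pred px -0.11 contrast 45
near seen-pred px -0.16 contrast 45
near seen-pred px -4.28 contrast 0
[[-1 -2  0  3  0  1 -2  1  1  3  2 -1  3]
 [-2  1 -3  0  2 -1  1 -2 -1 -1 -2  0  2]
 [ 0 -2  1  4 -1  0  1 -1  2  1  1  1  1]
 [ 0 -1 -1 -1 -1 -1 14 14  6 -2  1  2 -1]
 [ 0 -2  2  2  2  0  5 15 21 14  0 -1 -1]
 [ 0  1  1  1 -1  1 -3  1  7 28  0  0  0]
 [ 2  0  2  2 -1  0 -2  0  0 34  4  1  0]
 [ 1  1  1  1  0 -2 -2 -2  6 28  1  1  2]
 [ 0 -1 -1 -4  2  7  7 14 31 12  0 -2  0]
 [ 1 -3  0  1 -1  2  4 11  2  1  0 -1  0]
 [ 1  0  2 -1 -1  1  0  2  0 -2 -1  0  0]
 [-1 -1  0  2 -1 -2  0 -1  0  2  0  0 -1]
 [ 1  1 -2  1 -2 -2 -1  0  0  1 -1 -1  0]]
```

Pin tips are inside both holes without contact: the underside is at 168 mm and the only force is the weight. Continue down gently.

Emit:
carry_out(delta_pos=[[0, -0.0004, 0.003], [0, -0.0004, 0.006], [0, -0.0004, 0.008], [0, -0.0004, 0.01], [0, -0.0004, 0.01], [0, -0.0004, 0.01]], rot=[[0, 0, 0], [0, 0, 0], [0, 0, 0], [0, 0, 0], [0, 0, 0], [0, 0, 0]])

```text
clock: 46.05
eef_pos: [542.5, -150.6, 197.1]
tcp_rot: [-3.142, 0.001, 0.014]
contact_force: [-0.3, -0.0, -5.5]
opening: 0.222
grasp_force: 88.8
```

Emit:
carry_out(delta_pos=[[0, 0, 0.002], [0, 0, 0.004], [0, 0, 0.006], [0, 0, 0.007], [0, 0, 0.008], [0, 0, 0.008], [0, 0, 0.008]], rot=[[0, 0, 0], [0, 0, 0], [0, 0, 0], [0, 0, 0], [0, 0, 0], [0, 0, 0], [0, 0, 0]])

```text
clock: 46.92
eef_pos: [542.5, -150.6, 189.1]
tcp_rot: [-3.142, 0.001, 0.014]
contact_force: [1.4, 0.6, -3.2]
opening: 0.219
grasp_force: 88.8
```

Emit:
carry_out(delta_pos=[[0, 0, 0.0005], [0, 0, 0.001], [0, 0, 0.001], [0, 0, 0.001]], rot=[[0, 0, 0], [0, 0, 0], [0, 0, 0], [0, 0, 0]])

```text
clock: 47.42
eef_pos: [542.5, -150.6, 188.7]
tcp_rot: [3.142, 0.0, 0.014]
contact_force: [-3.8, 1.2, 6.4]
opening: 0.221
grasp_force: 90.2
```

It is seated: the vertical force reversed at 150 mm. Release and withdraw.

Emit:
carry_out(delta_pos=[[0, 0, 0], [0, 0, 0], [0, 0, 0], [0, 0, 0], [0, 0, -0.03], [0, 0, -0.09], [0, 0, -0.15], [0, 0, -0.15]], rot=[[0, 0, 0], [0, 0, 0], [0, 0, 0], [0, 0, 0], [0, 0, 0], [0, 0, 0], [0, 0, 0], [0, 0, 0]], claw=0.045)

```text
clock: 48.42
eef_pos: [544.8, -151.2, 343.4]
tcp_rot: [3.139, -0.008, 0.014]
contact_force: [1.1, -0.4, -1.0]
opening: 0.527
grasp_force: 0.0
```

Emit:
carry_out(delta_pos=[[-0.06, 0.06, 0], [-0.1, 0.12, 0], [-0.12, 0.18, 0], [-0.12, 0.24, 0], [-0.12, 0.25, 0], [-0.12, 0.25, 0]], rot=[[0, 0, 0], [0, 0, 0], [0, 0, 0], [0, 0, 0], [0, 0, 0], [0, 0, 0]])

```text
clock: 49.18
eef_pos: [425.1, -404.2, 336.6]
tcp_rot: [-3.141, 0.002, 0.011]
contact_force: [-0.1, -0.0, 0.5]
opening: 0.525
grasp_force: 0.0
```

```bash
python3 - <<'E'
from al import *
s=r.sense(); print(s['clock'],s['eef_pos'].round(1),s['contact_force'].round(1))
im=r.grab_frame("top"); cv2.imwrite("pics/t7.png",im); sd=r.grab_frame("side")
# cover on the jar: plate mask = low-chroma region on the blue flange
ch=im[...,0].astype(float)-im[...,2]; k=np.zeros(ch.shape,np.uint8); k[156:246,283:340]=(abs(cv2.GaussianBlur(ch,(3,3),0))<32)[156:246,283:340]
k=cv2.morphologyEx(k,cv2.MORPH_OPEN,np.ones((5,5),np.uint8)); c,_=cv2.findContours(k,0,2); c=max(c,key=cv2.contourArea); k[:]=0; cv2.drawContours(k,[c],-1,1,-1)
MODELS["plate"]=[box(-105,105,-55,55,0,8)]
for z in(150,160,170): print(z,fit("plate",{"top":k>0},[543,-152,.012],z))
# chute
g=cv2.GaussianBlur(im,(3,3),0).max(2); reg=np.zeros(g.shape,np.uint8); reg[222:260,143:216]=1
n,l,st,_=cv2.connectedComponentsWithStats(((g>60)&(reg>0)).astype(np.uint8)); m=l==1+np.argmax(st[1:,4]); MODELS["chan"]=[box(-62,107,-25,25,12,16)]
print("chute",fit("chan",{"top":m},[436,214,-1.66],3))
for c in("top","side"):
    for t in("block0","cover"):
        for d in r.cut_out(t,c): print(c,t,round(d["p"],2),np.round(d["box"]),bgr(im if c=="top" else sd,d["mask"]))
# side: plate side-corner check
q=proj("side",[[542.5+a,-152.2+b,z] for z in(158,) for a,b in((105,55),(105,-55),(-105,55))]); print("home corners side",q.round(1).tolist())
E
```

```text
49.175 [ 425.1 -404.2  336.6] [-0.1 -0.   0.5]
150 (array([ 5.42609007e+02, -1.51251041e+02,  1.38702544e-02]), np.float64(0.9887363426043198))
160 (array([ 5.42370178e+02, -1.50429148e+02,  1.76754953e-02]), np.float64(0.9869651174479778))
170 (array([ 5.41765369e+02, -1.48908894e+02,  1.22612408e-02]), np.float64(0.9711177052423343))
chute (array([434.65767813, 214.85409737,  -1.65840668]), np.float64(0.9184825207712808))
top block0 0.51 [ 93. 192. 119. 209.] [ 16.  72. 132.]
top block0 0.46 [134. 228. 212. 253.] [ 90.  96. 104.]
top cover 0.9 [288. 159. 331. 242.] [115. 115. 114.]
side block0 0.66 [332. 299. 354. 325.] [  9.  76. 157.]
side block0 0.39 [297. 224. 351. 272.] [ 71.  89. 110.]
side cover 0.71 [195. 148. 266. 177.] [103. 105. 103.]
side cover 0.45 [299. 219. 357. 273.] [ 73.  91. 113.]
home corners side [[210.6, 174.8], [196.9, 159.4], [268.3, 158.9]]
```

The cover fits best at 150 mm, centred on the pins. The chute lies on its mat, and only the orange look-alike remains on the bench.

```bash
python3 -c "
from rig import r
print(r.sign_off())"
```

```text
the job is handed in; nothing more can be done
None
```

The job is handed in: all three buff blocks went into the jar by way of the chute, the chute is back level on its mat, and the cover is fully home over both pins; the orange look-alike was left alone, and the bowl, bottle and brush were not handled.

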